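# Book in the sample vials on the reading rack

### The arm

A 6-joint arm with a two-finger parallel gripper is mounted at the origin on the work surface. World frame = base frame: x ahead of the robot, y to its left, z up, the work surface at z = 0. Lengths are in m, angles in rad, forces in N, time in s.
With the tool pointing down it reaches from about 0.35 to 0.775 m from the base axis. Payload 7.3 kg.
Tool frame: the origin (TCP) lies midway between the tips of the shut fingers; the grasp point (between the pads) lies behind it (ctrl.tcp_to_grasp is the z of the grasp point in the tool frame, in m); z points along the fingers, y is the line along which they close (so a half turn about z gives the same grasp; the last joint's range is limited). The gripper opens to 92 mm and grips with 3 to 60 N. Pads are 19 mm wide; open, the fingers measure 130 mm over their backs; the gripper's body (75 mm by 190 mm) begins 47 mm behind the grasp point.
Start: joints at [-1.38, 0.342, 1.524, -0, 1.275, -0.146], TCP at [0.174, -0.496, 0.227] pointing down, gripper open.
Joint ranges: [-2.53, 2.53], [-0.77, 2.02], [0.04, 2.7], [-1, 4.14], [0.28, 2.66], [-3.11, 3.11]. Speed limits (rad/s): [2.57, 2.57, 3.14, 3.14, 3.14, 3.14].

### API

Orientations are given as a unit quaternion [x, y, z, w].
In Python, from workcell import ctrl gives the robot as it stands.
- The arm moves only by the tool drive_tool, never from a script. Its argument "increments" is text: rows parted by semicolons, each of 7 numbers parted by spaces: the turn, a rotation vector about the world's x, y, z as a fraction of full scale, then the shift along the world's x, y, z as a fraction of full scale, then the gripper command: -1 is fully open, 1 is shut, values between are in proportion. A call has 1 to 5 rows; each row is the pose to reach, as a shift and turn from the pose commanded when the call began, turning the shorter way round; what a row does not reach only later rows make up. Full scale, the value 1, is 0.3 m for a shift and 180 degrees for a turn. A row lasts 1/12 s, in which the tool goes at most 41.7 mm and 7.16 degrees, less where a joint would pass 70% of its speed; a pose out of reach is approached as far as the arm can. A call with a number of a shift or a turn outside -1 to 1 is refused whole. A call with a gripper value outside its range is refused whole. The fingers move at their own pace and stop on an object; the grip force is fixed at half the most. Time passes only in rows, so rows that repeat a pose let the fingers close. It gives the time, the measured TCP pose, the force, the opening and the grip force at its end, in the units of the state.
- ctrl.observe(): the state, without advancing time (a new reading comes with each control period).
- ctrl.camera(name): name is "scene" or "top" or "wrist"; returns a dict with "image" (480x640x3 uint8, blue, green, red), "z_map" (480x640 float32, m along the optical axis (not along the pixel's ray), 0 where there is no reading), "fx", "fy", "cx", "cy" (pixels), "k1" (the pictures are not rectified: a ray, as slopes to the right and down, at radius r is drawn at 1 + k1 r^2 times it, then the intrinsics apply), "eye" and "rotation" of the camera in the world. Camera axes: x right, y up, looking along -z (the intrinsics and any distortion apply to the point x, -y, -z); pixel columns grow to the right and rows downward; lengths in m; the calibration is good to about 2 mm. A picture is of the moment at which its call begins.
- ctrl.sign_off(): hands the job in; it is judged then, once.
Trained networks look in a picture, given as the dict that the camera call returned (one of the last four; its "shot" number tells which), for a name from the list of things; names that differ only in an ending like _2 or _b are one class to them, and where a whole thing is asked for, a point or a joint stands for the part that bears it (a point fixed in the world has none). Each returns a list of dicts, best first, with "confidence" (0 to 1); they miss things now and then, are a little off and sometimes report something else, mostly with a low value. They report only what shows in the picture. A call takes as long as a camera call.
- ctrl.find_in(picture, name): "bbox" ([left, top, width, height] in pixels, round what is visible of it).
- ctrl.trace(picture, name): "mask" (480x640 bool, what is visible of it) and "bbox" ([left, top, width, height] in pixels, round what is visible of it).
- ctrl.place_of(picture, name): "location" ([column, row] in pixels: a listed point, or the origin of a listed thing).
The state is a dict: "time": time; "q": joint angles; "qvel": joint speeds; "joint_efforts": joint torques, N m; "tcp_pos": TCP position; "orientation": TCP orientation; "wrist_force": force on the tool from outside, world axes, zero at the start; "wrist_torque": the same for the moment, N m; "finger_gap": opening from 0.0 (shut) to 1.0 (fully open); "grip_force": force on a finger pad.
Only numpy, scipy, OpenCV 4.12 (cv2) and the standard library are available. Lean on these libraries where they do the work, as an engineer would, in place of code of your own. Each camera call takes 0.05 s, during which the arm holds its last target. There are 200 camera calls.

### The job

Book in the sample vials that lie in the lanes of the reading rack: with the paddle, gently roll every vial along its own lane until it drops into the pocket against the back stop, then put the paddle back standing on its steel plate. Then take the code reader and, vial by vial from the left lane to the right as the robot sees them, hold its window squarely above the middle of the label, about 5 cm off, steady for two seconds, and finally stand the reader back on its rubber mat. The vials are unwashed specimens, so only the paddle may touch them, none may be sent rolling faster than a slow hand would move it (25 cm/s), and everything else on the bench stays where it is.

Things in the scene. Friction and masses are not known exactly. Their poses are not given: they have to be found in the camera images.
- rack: Low fixed rack, 196 x 304 mm. Origin on the bench under its middle, +x along the lanes, away from the robot, to the white back stop (face at x = +80 mm, 30 mm high); +y left. Five level lanes at y = +120, +60, 0, -60, -120 mm (1 to 5, left to right), each 56 mm between 4 mm guides (tops 26 mm up). Lane floor 14 mm up from the open near end (x = -105) to x = +58 mm, where it steps down into the pocket.
- pocket1 (a point): Where the middle of a vial lies when home in the pocket of lane 1 (leftmost): x = 67 mm in the rack's frame, 25 mm above the bench. Axes as the rack's. The pocket is a step 2 mm down, 21 mm long, in front of the stop: a vial pushed over the edge drops in and stays. The lane is there even without a vial.
- pocket2 (a point): Where the middle of a vial lies when home in the pocket of lane 2 (second from left): x = 67 mm in the rack's frame, 25 mm above the bench. Axes as the rack's. The pocket is a step 2 mm down, 21 mm long, in front of the stop: a vial pushed over the edge drops in and stays. The lane is there even without a vial.
- pocket3 (a point): Where the middle of a vial lies when home in the pocket of lane 3 (middle): x = 67 mm in the rack's frame, 25 mm above the bench. Axes as the rack's. The pocket is a step 2 mm down, 21 mm long, in front of the stop: a vial pushed over the edge drops in and stays. The lane is there even without a vial.
- pocket4 (a point): Where the middle of a vial lies when home in the pocket of lane 4 (second from right): x = 67 mm in the rack's frame, 25 mm above the bench. Axes as the rack's. The pocket is a step 2 mm down, 21 mm long, in front of the stop: a vial pushed over the edge drops in and stays. The lane is there even without a vial.
- pocket5 (a point): Where the middle of a vial lies when home in the pocket of lane 5 (rightmost): x = 67 mm in the rack's frame, 25 mm above the bench. Axes as the rack's. The pocket is a step 2 mm down, 21 mm long, in front of the stop: a vial pushed over the edge drops in and stays. The lane is there even without a vial.
- vial1_mid (a point): Middle of the vial in lane 1: round closed plastic vial, 26 mm diameter, 50 mm long, 28 g, lying on its side across the lane in the near half of the rack, middle 27 mm above the bench. Own y axis = long axis; x and z turn as it rolls. Rolls when pushed, stops almost at once when not. Its label carries black rings, readable from any side. May be absent.
- vial2_mid (a point): Middle of the vial in lane 2: round closed plastic vial, 26 mm diameter, 50 mm long, 28 g, lying on its side across the lane in the near half of the rack, middle 27 mm above the bench. Own y axis = long axis; x and z turn as it rolls. Rolls when pushed, stops almost at once when not. Its label carries black rings, readable from any side. May be absent.
- vial3_mid (a point): Middle of the vial in lane 3: round closed plastic vial, 26 mm diameter, 50 mm long, 28 g, lying on its side across the lane in the near half of the rack, middle 27 mm above the bench. Own y axis = long axis; x and z turn as it rolls. Rolls when pushed, stops almost at once when not. Its label carries black rings, readable from any side. May be absent.
- vial4_mid (a point): Middle of the vial in lane 4: round closed plastic vial, 26 mm diameter, 50 mm long, 28 g, lying on its side across the lane in the near half of the rack, middle 27 mm above the bench. Own y axis = long axis; x and z turn as it rolls. Rolls when pushed, stops almost at once when not. Its label carries black rings, readable from any side. May be absent.
- vial5_mid (a point): Middle of the vial in lane 5: round closed plastic vial, 26 mm diameter, 50 mm long, 28 g, lying on its side across the lane in the near half of the rack, middle 27 mm above the bench. Own y axis = long axis; x and z turn as it rolls. Rolls when pushed, stops almost at once when not. Its label carries black rings, readable from any side. May be absent.
- paddle_grip (a point): Middle of the paddle's black bar handle, where to hold it: bar 96 (x) x 20 (y) x 16 mm, centre 44 mm above the paddle's underside. x points to the blade: upright, rubber faced, 48 mm wide, 44 mm high, its flat front 46 mm ahead of this point, its lower edge 44 mm below. A 48 mm wide steel heel plate ends 50 mm behind and reaches as low, so it stands level. z up. 0.13 kg.
- steel_plate: Flat steel plate on the bench, the paddle's place: 180 mm (x) by 150 mm (y), 3 mm thick, fixed. Origin on the bench under its middle.
- reader_grip (a point): Middle of the upright handle of the hand-held code reader, where to hold it: white, 36 (x) x 28 mm (y), this point on its axis 85 mm above the reader's underside, handle top at 112 mm. It stands on a grey hood, 66 x 60 mm, 34 mm high, with a shoulder up to 44 mm. z up; x, y along the hood's sides, trigger at -x. 0.22 kg.
- reader_window (a point): Centre of the window in the underside of the reader's hood. The reader looks straight out of it, along -z of this point (down when it stands). It reads by itself; nothing has to be pressed.
- rubber_mat: Flat square black rubber mat on the bench, the reader's place: 140 x 140 mm, 3 mm thick, fixed. Origin on the bench under its middle.
- dropper: Bystander: small dropper bottle, 26 mm wide, 70 mm high; origin at its foot.
- dishes: Bystander: stack of culture dishes, 91 mm wide, 57 mm high; origin at its foot.
- beaker: Bystander: glass beaker, 70 mm wide, 90 mm high; origin at its foot.
- tip_box: Bystander: box of pipette tips, 87 x 122 mm, 81 mm high; origin at its foot.
- marker: Bystander: marker pen lying down, 130 mm long, 13 mm thick; origin under its middle.
- wash_jar: Bystander: amber jar, 60 mm wide, 95 mm high; origin at its foot.

How it is judged:
On the way, in this order (a step that is already met when the one before it is completed fails the run):
1. every vial lies at rest in the pocket of its own lane against the back stop, square to the lane (x of each of vial1_mid, vial2_mid, vial3_mid, vial4_mid, vial5_mid in the frame of rack above 0.062 m and y of vial1_mid in the frame of rack between 0.112 and 0.128 m and z of each of vial1_mid, vial2_mid, vial3_mid, vial4_mid, vial5_mid in the frame of rack below 0.03 m and angle between the y axis of each of vial1_mid, vial2_mid, vial3_mid, vial4_mid, vial5_mid and the y axis of rack, either way round below 0.12 rad and linear speed of each of vial1, vial2, vial3, vial4, vial5 below 0.02 m/s and y of vial2_mid in the frame of rack between 0.052 and 0.068 m and y of vial3_mid in the frame of rack between -0.008 and 0.008 m and y of vial4_mid in the frame of rack between -0.068 and -0.052 m and y of vial5_mid in the frame of rack between -0.128 and -0.112 m), for 0.3 s.
2. the code of the vial in lane 1 is read: the upright reader held 1.5 s with its window within 12 mm of square above the label, 20 to 80 mm off, the vial still home (x of vial1_mid in the frame of rack above 0.062 m and y of vial1_mid in the frame of rack between 0.112 and 0.128 m and z of vial1_mid in the frame of rack below 0.03 m and angle between the y axis of vial1_mid and the y axis of rack, either way round below 0.12 rad and linear speed of vial1 below 0.02 m/s and x of vial1_mid in the frame of reader_window between -0.012 and 0.012 m and y of vial1_mid in the frame of reader_window between -0.012 and 0.012 m and z of vial1_mid in the frame of reader_window between -0.093 and -0.033 m and horizontal distance between vial1_mid and reader_window below 0.015 m and horizontal distance between vial1_mid and reader_grip below 0.022 m), for 1.5 s.
3. the code of the vial in lane 2 is read: the upright reader held 1.5 s with its window within 12 mm of square above the label, 20 to 80 mm off, the vial still home (x of vial2_mid in the frame of rack above 0.062 m and y of vial2_mid in the frame of rack between 0.052 and 0.068 m and z of vial2_mid in the frame of rack below 0.03 m and angle between the y axis of vial2_mid and the y axis of rack, either way round below 0.12 rad and linear speed of vial2 below 0.02 m/s and x of vial2_mid in the frame of reader_window between -0.012 and 0.012 m and y of vial2_mid in the frame of reader_window between -0.012 and 0.012 m and z of vial2_mid in the frame of reader_window between -0.093 and -0.033 m and horizontal distance between vial2_mid and reader_window below 0.015 m and horizontal distance between vial2_mid and reader_grip below 0.022 m), for 1.5 s.
4. the code of the vial in lane 3 is read: the upright reader held 1.5 s with its window within 12 mm of square above the label, 20 to 80 mm off, the vial still home (x of vial3_mid in the frame of rack above 0.062 m and y of vial3_mid in the frame of rack between -0.008 and 0.008 m and z of vial3_mid in the frame of rack below 0.03 m and angle between the y axis of vial3_mid and the y axis of rack, either way round below 0.12 rad and linear speed of vial3 below 0.02 m/s and x of vial3_mid in the frame of reader_window between -0.012 and 0.012 m and y of vial3_mid in the frame of reader_window between -0.012 and 0.012 m and z of vial3_mid in the frame of reader_window between -0.093 and -0.033 m and horizontal distance between vial3_mid and reader_window below 0.015 m and horizontal distance between vial3_mid and reader_grip below 0.022 m), for 1.5 s.
5. the code of the vial in lane 4 is read: the upright reader held 1.5 s with its window within 12 mm of square above the label, 20 to 80 mm off, the vial still home (x of vial4_mid in the frame of rack above 0.062 m and y of vial4_mid in the frame of rack between -0.068 and -0.052 m and z of vial4_mid in the frame of rack below 0.03 m and angle between the y axis of vial4_mid and the y axis of rack, either way round below 0.12 rad and linear speed of vial4 below 0.02 m/s and x of vial4_mid in the frame of reader_window between -0.012 and 0.012 m and y of vial4_mid in the frame of reader_window between -0.012 and 0.012 m and z of vial4_mid in the frame of reader_window between -0.093 and -0.033 m and horizontal distance between vial4_mid and reader_window below 0.015 m and horizontal distance between vial4_mid and reader_grip below 0.022 m), for 1.5 s.
6. the code of the vial in lane 5 is read: the upright reader held 1.5 s with its window within 12 mm of square above the label, 20 to 80 mm off, the vial still home (x of vial5_mid in the frame of rack above 0.062 m and y of vial5_mid in the frame of rack between -0.128 and -0.112 m and z of vial5_mid in the frame of rack below 0.03 m and angle between the y axis of vial5_mid and the y axis of rack, either way round below 0.12 rad and linear speed of vial5 below 0.02 m/s and x of vial5_mid in the frame of reader_window between -0.012 and 0.012 m and y of vial5_mid in the frame of reader_window between -0.012 and 0.012 m and z of vial5_mid in the frame of reader_window between -0.093 and -0.033 m and horizontal distance between vial5_mid and reader_window below 0.015 m and horizontal distance between vial5_mid and reader_grip below 0.022 m), for 1.5 s.
At the end, for the whole second after the job is handed in: Every vial lies still in its own lane's pocket (over 62 mm ahead of the rack's origin, within 8 mm of the lane's centre, 0.12 rad of square); the paddle stands on the plate (within 60 mm of its middle in x and y) and the reader upright on the mat (within 55 mm), both released and at rest (all of step 1 and x of paddle_grip in the frame of steel_plate between -0.06 and 0.06 m and y of paddle_grip in the frame of steel_plate between -0.06 and 0.06 m and z of paddle_grip in the frame of steel_plate below 0.053 m and angle between each of paddle_grip, reader_grip's own z axis and vertical below 0.1 rad and x of reader_grip in the frame of rubber_mat between -0.055 and 0.055 m and y of reader_grip in the frame of rubber_mat between -0.055 and 0.055 m and z of reader_grip in the frame of rubber_mat below 0.094 m and linear speed of each of paddle, reader below 0.02 m/s); the robot touches nothing.
It fails at once if the robot's hand or arm touches a vial (contact force between any of the fingers, the arm and vial1 above 0.3 N or contact force between any of the fingers, the arm and vial2 above 0.3 N or contact force between any of the fingers, the arm and vial3 above 0.3 N or contact force between any of the fingers, the arm and vial4 above 0.3 N or contact force between any of the fingers, the arm and vial5 above 0.3 N).
It fails at once if the reader touches a vial (contact force between reader and vial1 above 0.3 N or contact force between reader and vial2 above 0.3 N or contact force between reader and vial3 above 0.3 N or contact force between reader and vial4 above 0.3 N or contact force between reader and vial5 above 0.3 N).
It fails at once if a vial moves faster than 0.25 m/s (linear speed of any of vial1, vial2, vial3, vial4, vial5 above 0.25 m/s).
It fails at once if a bystander is moved by more than 30 mm (distance of any of dropper, dishes, beaker, tip_box, marker, wash_jar from where it was at the start of the episode above 0.03 m).
Of vial1, vial2, vial3, vial4, vial5 only 3 to 5 are there at a start; the rules pass over those that are not, and their reading is None.
At some moment in a run one of paddle, reader may be knocked a few centimetres aside while the robot is not near it.
It also fails if it takes over 210 s, if anything falls off the work surface, if the arm or the gripper's body presses on something with over 40 N, if the wrist force passes 120 N, or if a joint passes its speed limit or range.

## Working session

There is one attempt and no reset: what is moved stays moved. The work goes in short steps, Python scripts to look and compute and a tool call to move; the robot and the scene stay as the last step left them, time stands still between calls to the robot, and variables do not carry over. Pictures are saved under pics/ and viewed, at most 14 in all, crops included, and the job is handed in when it is done.

Besides the shell and the picture viewer there is one more tool, called after ">>>" as name(argument=value, ...) on one line, values as JSON. drive_tool: Moves the arm, as the interface text tells. Shift numbers are shares of 0.3 m and turn numbers shares of 180 degrees, none past 1 either way. Its arguments: {"type":"object","properties":{"increments":{"type":"string"}},"required":["increments"]}

```bash
ls; mkdir -p pics; cat > h.py <<'E'
import numpy as np, cv2
from workcell import ctrl
def ray(p,u,v):
    x=(u-p["cx"])/p["fx"]; y=(v-p["cy"])/p["fy"]; a,b=x,y
    for _ in range(20):
        s=1+p["k1"]*(a*a+b*b); a,b=x/s,y/s
    return np.array([a,-b,-1.0])
def at_z(p,u,v,z):
    R=np.array(p["rotation"]); e=np.array(p["eye"]); d=R@ray(p,u,v)
    return e+d*(z-e[2])/d[2]
def at_depth(p,u,v,w=1):
    u0,v0=int(round(u)),int(round(v)); m=p["z_map"][max(0,v0-w):v0+w+1,max(0,u0-w):u0+w+1]; m=m[m>0]
    if len(m)==0: return None
    return np.array(p["eye"])+np.array(p["rotation"])@(ray(p,u,v)*np.median(m))
E
python3 - <<'E'
from h import *
print(ctrl.observe()); print(ctrl.tcp_to_grasp)
Z=dict(rack=0,pocket1=.025,pocket2=.025,pocket3=.025,pocket4=.025,pocket5=.025,vial1_mid=.027,vial2_mid=.027,vial3_mid=.027,vial4_mid=.027,vial5_mid=.027,paddle_grip=.047,steel_plate=0,reader_grip=.088,reader_window=.003,rubber_mat=0,dropper=0,dishes=0,beaker=0,tip_box=0,marker=0,wash_jar=0)
for c in ("top","scene"):
    p=ctrl.camera(c); cv2.imwrite(f"pics/{c}0.png",p["image"])
    print(c,np.round(p["eye"],3),np.round(p["rotation"],3).tolist(),p["fx"],p["k1"])
    for n,z in Z.items():
        for r in ctrl.place_of(p,n)[:2]:
            u,v=r["location"]; d=at_depth(p,u,v)
            print(n,round(r["confidence"],2),np.round((u,v)),np.round(at_z(p,u,v,z),3),None if d is None else np.round(d,3))
E
```

```text
pics
{'time': 0.0, 'q': array([-1.38000176e+00,  3.42708001e-01,  1.52504616e+00, -1.51882358e-06,
        1.27540327e+00, -1.45989974e-01]), 'qvel': array([ 0.00115886, -0.00055331,  0.00078594, -0.00136294,  0.00127146,
        0.000173  ]), 'joint_efforts': array([-8.68877196e-04, -4.31240416e+01, -2.44220889e+01,  7.16661592e-02,
        5.59264678e-02, -1.03914604e-04]), 'tcp_pos': array([ 0.17343284, -0.49507808,  0.22604244]), 'orientation': array([ 9.85855154e-01,  1.67597744e-01, -1.82519622e-05, -7.82174337e-04]), 'wrist_force': array([-0.20750657,  0.74444851,  0.05963523]), 'wrist_torque': array([ 0.03389397, -0.01034225,  0.00442415]), 'grip_force': 0.0, 'finger_gap': 0.9985646577913387}
-0.0188
top [ 0.475 -0.045  1.252] [0.033, -0.031, -0.701, 0.711] 533.1007687322785 -0.07509622981454973Traceback (most recent call last):
  File "<stdin>", line 9, in <module>
  File "h.py", line 14, in at_depth
    return np.array(p["eye"])+np.array(p["rotation"])@(ray(p,u,v)*np.median(m))
                              ~~~~~~~~~~~~~~~~~~~~~~~^^~~~~~~~~~~~~~~~~~~~~~~~~
ValueError: matmul: Input operand 1 has a mismatch in its core dimension 0, with gufunc signature (n?,k),(k,m?)->(n?,m?) (size 3 is different from 4)
```

```bash
sed -i 's/np.array(p\["rotation"\])/Rot.from_quat(p["rotation"]).as_matrix()/g; 1a from scipy.spatial.transform import Rotation as Rot' h.py
cat >> h.py <<'E'
Z=dict(rack=0,pocket1=.025,pocket2=.025,pocket3=.025,pocket4=.025,pocket5=.025,vial1_mid=.027,vial2_mid=.027,vial3_mid=.027,vial4_mid=.027,vial5_mid=.027,paddle_grip=.047,steel_plate=0,reader_grip=.088,reader_window=.003,rubber_mat=0,dropper=0,dishes=0,beaker=0,tip_box=0,marker=0,wash_jar=0)
E
python3 - <<'E'
from h import *
for c in ("top","scene"):
    p=ctrl.camera(c); cv2.imwrite(f"pics/{c}0.png",p["image"])
    print(c,np.round(p["eye"],3))
    for n,z in Z.items():
        for r in ctrl.place_of(p,n)[:2]:
            u,v=r["location"]; d=at_depth(p,u,v)
            print(n,round(r["confidence"],2),np.round((u,v)),np.round(at_z(p,u,v,z),3),None if d is None else np.round(d,3))
E
```

```text
top [ 0.475 -0.045  1.252]
rack 0.89 [291. 227.] [0.607 0.033 0.   ] [0.605 0.032 0.015]
rack 0.68 [345. 246.] [ 0.565 -0.095  0.   ] [ 0.562 -0.093  0.038]
pocket1 0.92 [242. 200.] [0.667 0.147 0.025] [0.669 0.149 0.012]
pocket1 0.87 [345. 198.] [ 0.673 -0.093  0.025] [ 0.675 -0.094  0.014]
pocket2 0.92 [242. 200.] [0.667 0.147 0.025] [0.669 0.149 0.012]
pocket2 0.87 [345. 198.] [ 0.673 -0.093  0.025] [ 0.675 -0.094  0.014]
pocket3 0.92 [242. 200.] [0.667 0.147 0.025] [0.669 0.149 0.012]
pocket3 0.87 [345. 198.] [ 0.673 -0.093  0.025] [ 0.675 -0.094  0.014]
pocket4 0.92 [242. 200.] [0.667 0.147 0.025] [0.669 0.149 0.012]
pocket4 0.87 [345. 198.] [ 0.673 -0.093  0.025] [ 0.675 -0.094  0.014]
pocket5 0.92 [242. 200.] [0.667 0.147 0.025] [0.669 0.149 0.012]
pocket5 0.87 [345. 198.] [ 0.673 -0.093  0.025] [ 0.675 -0.094  0.014]
vial1_mid 0.68 [241. 248.] [0.554 0.147 0.027] [0.554 0.145 0.039]
vial2_mid 0.6 [157. 282.] [0.472 0.339 0.027] [0.472 0.325 0.072]
vial2_mid 0.5 [264. 231.] [0.594 0.093 0.027] [0.594 0.092 0.034]
vial3_mid 0.7 [346. 244.] [ 0.568 -0.096  0.027] [ 0.567 -0.096 
[... 3255 characters left out ...]
.345 0.003] [0.51  0.322 0.029]
rubber_mat 0.7 [422. 211.] [0.49  0.349 0.   ] [0.511 0.331 0.02 ]
dropper 0.7 [466. 263.] [0.725 0.312 0.   ] [0.726 0.311 0.001]
dishes 0.72 [253. 363.] [ 0.762 -0.282 -0.   ] [ 0.8   -0.294  0.049]
dishes 0.32 [419. 208.] [0.473 0.35  0.   ] [0.51  0.319 0.034]
beaker 0.7 [406. 318.] [0.809 0.074 0.   ] [0.832 0.055 0.031]
tip_box 0.83 [349. 341.] [ 0.805 -0.073  0.   ] [ 0.845 -0.098  0.054]
marker 0.5 [373. 193.] [0.347 0.275 0.   ] [0.356 0.269 0.007]
marker 0.36 [313. 295.] [ 0.642 -0.078 -0.   ] [ 0.654 -0.084  0.013]
wash_jar 0.94 [161. 364.] [ 0.672 -0.453  0.   ] [ 0.703 -0.455  0.036]
wash_jar 0.6 [358. 284.] [0.659 0.038 0.   ] [0.688 0.019 0.032]
```

View pics/top0.png

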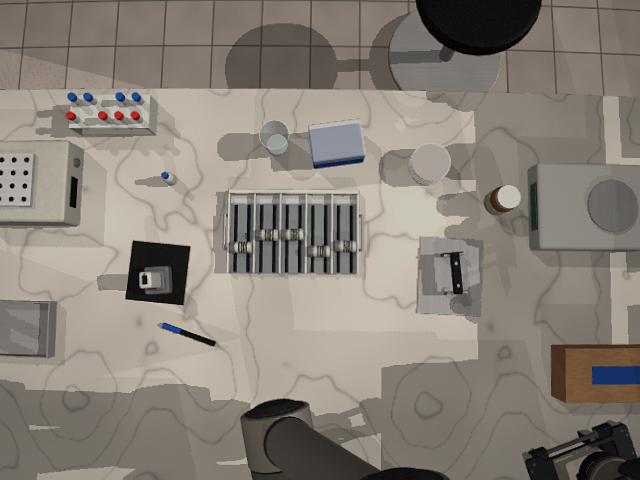

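View pics/scene0.png

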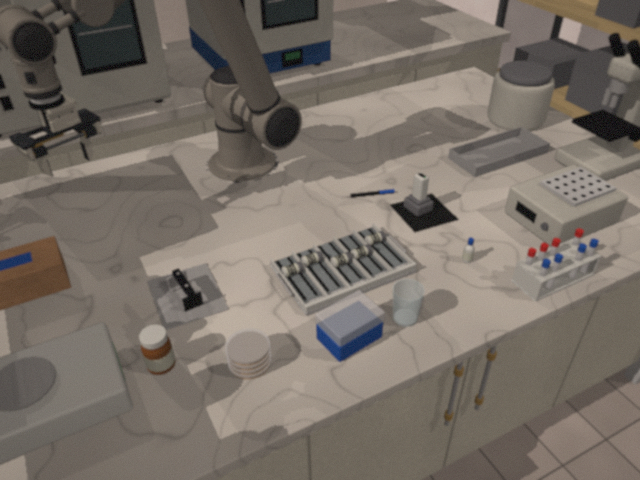

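The top view shows five vials at about (242,247), (268,235), (294,233), (319,250) and (345,246). The reader is on its black mat at (155,278) and the paddle on its steel plate at (456,272). The scene view agrees. I'm moving over the paddle for a close look.

>>> drive_tool(increments="0 0 -0.036 0.11 0.056 0.007 -1;0 0 -0.072 0.22 0.112 0.014 -1;0 0 -0.107 0.33 0.168 0.021 -1;0 0 -0.107 0.44 0.224 0.028 -1;0 0 -0.107 0.55 0.28 0.035 -1")

```text
time: 2.82
tcp_pos: [0.3398, -0.4106, 0.2375]
orientation: [1.0, -0.0, 0.0, 0.0]
wrist_force: [0.1, -1.2, -0.1]
finger_gap: 0.994
grip_force: 0.0
```

>>> drive_tool(increments="0 0 0 0.11 0.056 0.02 -1;0 0 0 0.22 0.112 0.04 -1;0 0 0 0.33 0.168 0.06 -1;0 0 0 0.43 0.22 0.08 -1;0 0 0 0.43 0.22 0.08 -1")

```text
time: 3.23
tcp_pos: [0.4724, -0.3425, 0.2622]
orientation: [1.0, 0.003, 0.002, 0.0]
wrist_force: [-1.4, 0.4, -0.6]
finger_gap: 1.0
grip_force: 0.0
```

```bash
cat >> h.py <<'E'
def cloud(p):
    v,u=np.mgrid[0:480,0:640].astype(float)
    r=ray(p,u,v) if False else None
    x=(u-p["cx"])/p["fx"]; y=(v-p["cy"])/p["fy"]; a,b=x.copy(),y.copy()
    for _ in range(20):
        s=1+p["k1"]*(a*a+b*b); a,b=x/s,y/s
    d=np.stack([a,-b,-np.ones_like(a)],-1)*p["z_map"][...,None]
    P=d@Rot.from_quat(p["rotation"]).as_matrix().T+np.array(p["eye"]); P[p["z_map"]==0]=np.nan
    return P
def rect(P,m):
    q=P[m][:,:2].astype(np.float32); return cv2.minAreaRect(q),len(q)
def show(p,names):
    for n in names:
        for r in ctrl.place_of(p,n)[:2]:
            u,v=r["location"]; d=at_depth(p,u,v)
            print(n,round(r["confidence"],2),np.round((u,v)),np.round(at_z(p,u,v,Z[n]),4),None if d is None else np.round(d,4))
def st():
    s=ctrl.observe(); print("t",round(s["time"],2),"tcp",np.round(s["tcp_pos"],4),"rv",np.round(s["orientation"],4),"F",np.round(s["wrist_force"],1),"gap",round(s["finger_gap"],3),"grip",round(s["grip_force"],1)); return s
E
python3 - <<'E'
from h import *
st()
p=ctrl.camera("top"); P=cloud(p); x,y,z=P[...,0],P[...,1],P[...,2]
m=(abs(x-.6)<.13)&(abs(y-.03)<.18)&(z>.009)&(z<.045)
print("rack",rect(P,m))
g=p["image"].copy(); 
cv2.imwrite("pics/rack.png",cv2.resize(g[175:290,205:380],None,fx=4,fy=4,interpolation=cv2.INTER_CUBIC))
w=ctrl.camera("wrist"); cv2.imwrite("pics/w1.png",w["image"]); print(np.round(w["eye"],3))
show(w,["paddle_grip","steel_plate"])
P=cloud(w); x,y,z=P[...,0],P[...,1],P[...,2]
m=(abs(x-.5)<.1)&(abs(y+.345)<.1)&(z>.048)&(z<.1)
print("bar",rect(P,m), np.nanmedian(z[m]))
E
```

```text
t 3.23 tcp [ 0.4724 -0.3425  0.2622] rv [1.0e+00 2.9e-03 1.8e-03 2.0e-04] F [-1.4  0.4 -0.6] gap 1.0 grip 0.0
rack (((0.613308846950531, 0.02737458050251007), (0.2292042076587677, 0.3265376687049866), 0.8119858503341675), 11019)
[ 0.544 -0.343  0.42 ]
paddle_grip 0.97 [331. 168.] [ 0.5079 -0.3466  0.047 ] [ 0.5087 -0.3465  0.055 ]
steel_plate 0.87 [327. 171.] [ 0.4997 -0.3431  0.    ] [ 0.5056 -0.3431  0.0552]
bar (((0.5065675377845764, -0.3492599427700043), (0.09570397436618805, 0.04161698743700981), 14.124046325683594), 2393) 0.0546643081329074
```

View pics/w1.png

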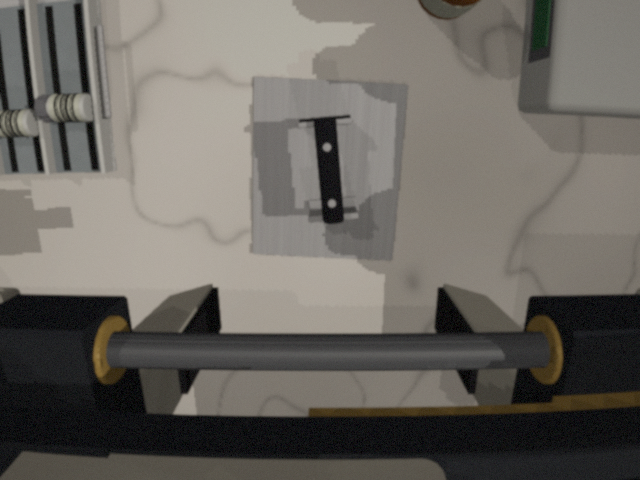

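View pics/rack.png

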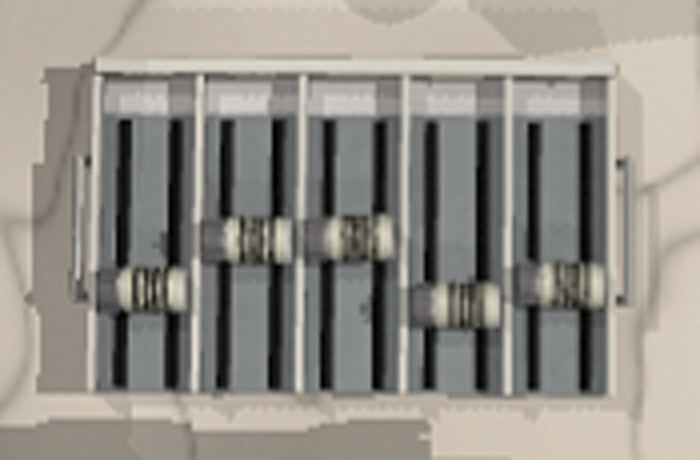

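Close up, the paddle blade is the thin line at (325,118), on the +x side, and the heel is at (333,213). The rack crop shows the guides and five vials, each clear of the pockets. I'm computing the yaws next.

```bash
python3 - <<'E'
from h import *
st()
p=ctrl.camera("top"); w=ctrl.camera("wrist")
a=[at_z(w,u,v,.055) for u,v in((324,119),(334,220))]; d=a[0]-a[1]; print("bar",a,np.degrees(np.arctan2(d[1],d[0])),np.linalg.norm(d))
for n in("paddle_grip",): show(w,[n]);
P=cloud(w); k=w["image"].max(-1); x,y,z=P[...,0],P[...,1],P[...,2]
m=(abs(x-.505)<.035)&(abs(y+.347)<.03)&(z>.05); q=P[m][:,:2]; c=q.mean(0); e=np.linalg.svd(q-c,full_matrices=False)[2][0]; print("bar pca",c,np.degrees(np.arctan(e[1]/e[0])),len(q))
def T(u,v): return 205+(u+.5)/4-.5,175+(v+.5)/4-.5
for u0,u1 in((97,93),(200,197),(303,301),(406,405),(509,509),(613,610)):
    A=at_z(p,*T(u0,80),.026);B=at_z(p,*T(u1,390),.026); print(np.round(A[:2],4),np.round(B[:2],4),np.degrees(np.arctan2(*(A-B)[1::-1])))
for u,v,z in((97,74,.03),(613,78,.03),(93,394,.02),(608,395,.02)): print(at_z(p,*T(u,v),z))
for i in range(1,6):
    # vials by colour: bright cap region in depth
    pass
P=cloud(p);x,y,z=P[...,0],P[...,1],P[...,2]
for i in range(5):
    yc=.147-.06*i; m=(abs(y-yc)<.02)&(x>.51)&(x<.66)&(z>.03)&(z<.045); q=P[m]; print("vial",i+1,np.round(np.median(q,0),4),np.round(q.min(0),3),np.round(q.max(0),3),len(q))
E
```

```text
t 3.43 tcp [ 0.4668 -0.3458  0.2609] rv [ 1.e+00  1.e-04 -5.e-04 -1.e-04] F [-0.2  0.2 -0.2] gap 0.998 grip 0.0
bar [array([ 0.54647673, -0.34286163,  0.055     ]), array([ 0.45745007, -0.35179805,  0.055     ])] 5.732100779672481 0.08947404778092384
paddle_grip 0.71 [327. 162.] [ 0.5089 -0.3452  0.047 ] [ 0.5096 -0.3453  0.0553]
bar pca [ 0.49352281 -0.34730854] 88.36006114084573 37434
[0.6789 0.1781] [0.4985 0.1749] 0.9967841186658704
[0.6796 0.1178] [0.4994 0.1149] 0.9266287134063325
[0.6804 0.0577] [0.5003 0.055 ] 0.8561197875336694
[ 0.6812 -0.0023] [ 0.5012 -0.0047] 0.7853827725269755
[ 0.682  -0.0622] [ 0.502  -0.0644] 0.7145359567425804
[ 0.6829 -0.1227] [ 0.5028 -0.1224] -0.09017798496330824
[0.68175679 0.17745704 0.03      ]
[ 0.68336508 -0.12245142  0.03      ]
[0.49628042 0.17593972 0.02      ]
[ 0.5000794  -0.12168266  0.02      ]
vial 1 [0.556  0.1465 0.0374] [0.543 0.127 0.03 ] [0.568 0.167 0.044] 183
vial 2 [0.5843 0.0857 0.0379] [0.573 0.067 0.031] [0.597 0.107 0.045] 183
vial 3 [0.5872 0.0262 0.0375] [0.574 0.007 0.03 ] [0.6   0.047 0.044] 192
vial 4 [ 0.5493 -0.0341  0.038 ] [ 0.538 -0.053  0.03 ] [ 0.562 -0.013  0.045] 189
vial 5 [ 0.5616 -0.0935  0.038 ] [ 0.549 -0.112  0.031] [ 0.574 -0.073  0.044] 182
```

>>> drive_tool(increments="0 0 0.016 0.06 -0.003 -0.1 -1;0 0 0.032 0.123 -0.006 -0.2 -1;0 0 0.032 0.123 -0.006 -0.33 -1;0 0 0.032 0.123 -0.006 -0.45 -1;0 0 0.032 0.123 -0.006 -0.55 -1")

```text
time: 4.0
tcp_pos: [0.503, -0.3473, 0.0936]
orientation: [0.999, 0.05, -0.001, -0.001]
wrist_force: [-0.2, -0.6, -0.8]
finger_gap: 0.995
grip_force: 0.0
```

>>> drive_tool(increments="0 0 0 0 0 -0.1 -1;0 0 0 0 0 -0.17 -1;0 0 0 0 0 -0.213 -1;0 0 0 0 0 -0.213 -1;0 0 0 0 0 -0.213 -1")

```text
time: 4.42
tcp_pos: [0.5036, -0.3478, 0.0321]
orientation: [0.999, 0.05, -0.0, -0.0]
wrist_force: [-0.3, -0.6, 1.8]
finger_gap: 0.999
grip_force: 0.0
```

>>> drive_tool(increments="0 0 0 0 0 0 0.5;0 0 0 0 0 0 1;0 0 0 0 0 0 1;0 0 0 0 0 0 1;0 0 0 0 0 0 1")

```text
time: 4.83
tcp_pos: [0.5047, -0.3475, 0.033]
orientation: [0.999, 0.051, 0.0, 0.0]
wrist_force: [-1.1, 0.0, 0.7]
finger_gap: 0.687
grip_force: 0.0
```

>>> drive_tool(increments="0 0 0 0 0 0 1;0 0 0 0 0 0 1;0 0 0 0 0 0 1;0 0 0 0 0 0 1;0 0 0 0 0 0 1")

```text
time: 5.25
tcp_pos: [0.5044, -0.3473, 0.0323]
orientation: [0.999, 0.051, -0.0, 0.0]
wrist_force: [0.2, -0.9, 0.5]
finger_gap: 0.323
grip_force: 0.0
```

>>> drive_tool(increments="0 0 0 0 0 0 1;0 0 0 0 0 0 1;0 0 0 0 0 0 1;0 0 0 0 0 0 1;0 0 0 0 0 0 1")

```text
time: 5.67
tcp_pos: [0.5044, -0.3472, 0.0322]
orientation: [0.999, 0.051, -0.0, -0.0]
wrist_force: [0.3, 0.6, -0.6]
finger_gap: 0.216
grip_force: 30.0
```

>>> drive_tool(increments="0 0 0 0 0 0.03 1;0 0 0 0 0 0.1 1;0 0 -0.0283 0 0 0.2 1;0 0 -0.0283 0 0 0.3 1;0 0 -0.0283 0 0 0.3 1")

```text
time: 6.08
tcp_pos: [0.5071, -0.3497, 0.1294]
orientation: [1.0, 0.006, 0.004, 0.004]
wrist_force: [1.2, -0.4, -0.2]
finger_gap: 0.218
grip_force: 30.0
```

>>> drive_tool(increments="0 0 0 0 0 0 1;0 0 0 0 0 0 1;0 0 0 0 0 0 1")

```text
time: 6.33
tcp_pos: [0.5036, -0.3467, 0.121]
orientation: [1.0, 0.006, -0.001, -0.001]
wrist_force: [0.0, -0.1, -1.9]
finger_gap: 0.214
grip_force: 30.0
```

```bash
python3 - <<'E'
from h import *
s=st()
w=ctrl.camera("wrist"); cv2.imwrite("pics/w2.png",w["image"])
P=cloud(w); x,y,z=P[...,0],P[...,1],P[...,2]; t=s["tcp_pos"]
show(w,["paddle_grip"])
m=(abs(x-t[0])<.09)&(abs(y-t[1])<.035)&(z>t[2]-.03)&(z<t[2]+.05)
for zc in np.arange(t[2]-.03,t[2]+.05,.01):
    k=m&(abs(z-zc)<.005)
    if k.sum()>20: print(round(zc-t[2],3),k.sum(),np.round(P[k].min(0)-t,3),np.round(P[k].max(0)-t,3))
E
```

```text
t 6.33 tcp [ 0.5036 -0.3467  0.121 ] rv [ 1.0e+00  6.2e-03 -1.1e-03 -9.0e-04] F [ 0.  -0.1 -1.9] gap 0.214 grip 30.0
paddle_grip 0.91 [329. 320.] [ 0.461  -0.3481  0.047 ] [ 0.5101 -0.3472  0.1438]
-0.03 107 [ 0.048 -0.021 -0.029] [ 0.049  0.024 -0.025]
-0.02 345 [-0.042 -0.022 -0.025] [ 0.049  0.023 -0.015]
-0.01 484 [-0.042 -0.022 -0.015] [ 0.049  0.023 -0.005]
-0.0 769 [-0.043 -0.022 -0.005] [0.049 0.023 0.005]
0.01 2785 [-0.046 -0.026  0.005] [0.049 0.026 0.015]
0.02 10020 [-0.035 -0.023  0.015] [0.049 0.024 0.025]
0.03 673 [-0.009 -0.018  0.025] [0.012 0.018 0.035]
0.04 422 [-0.01  -0.016  0.035] [0.012 0.016 0.045]
```

View pics/w2.png

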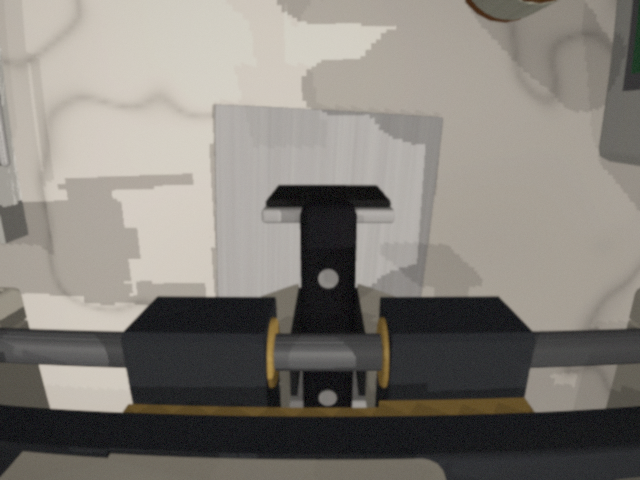

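>>> drive_tool(increments="0 0 0 -0.02 0.12 0 1;0 0 0 -0.04 0.24 0 1;0 0 0 -0.06 0.36 0 1;0 0 0 -0.08 0.48 0 1;0 0 0 -0.1 0.6 0 1")

```text
time: 6.85
tcp_pos: [0.4734, -0.1656, 0.1215]
orientation: [1.0, 0.006, -0.001, -0.0]
wrist_force: [1.2, 0.5, -1.0]
finger_gap: 0.216
grip_force: 30.0
```

>>> drive_tool(increments="0 0 0 -0.015 0.12 -0.02 1;0 0 0 -0.028 0.241 -0.06 1;0 0 0 -0.028 0.241 -0.12 1;0 0 0 -0.028 0.241 -0.12 1;0 0 0 -0.028 0.241 -0.12 1")

```text
time: 7.27
tcp_pos: [0.4655, -0.0948, 0.0857]
orientation: [1.0, 0.007, -0.001, -0.0]
wrist_force: [1.4, 0.3, -0.9]
finger_gap: 0.214
grip_force: 30.0
```

```bash
cat > lane.py <<'E'
from h import *
s=st(); t=s["tcp_pos"]
w=ctrl.camera("wrist"); cv2.imwrite("pics/w3.png",w["image"])
P=cloud(w); x,y,z=P[...,0],P[...,1],P[...,2]
# guide tops ahead of the blade: histogram of y where z ~ guide top
for a,b in((.53,.56),(.60,.66)):
    m=(x>a)&(x<b)&(z>.020)&(z<.030)&(abs(y-t[1])<.1)
    h,e=np.histogram(y[m],bins=np.arange(t[1]-.1,t[1]+.1,.002)); print(a,[(round(e[i]+.001,3),int(h[i])) for i in np.argsort(-h)[:12]])
m=(x>.6)&(x<.72)&(abs(y-t[1])<.08)&(z>.027)&(z<.034); print("stop x", np.round(np.percentile(x[m],[2,10,50,90]),4))
m=(abs(x-t[0]-.049)<.006)&(abs(y-t[1])<.04)&(abs(z-t[2])<.02); print("blade y",np.round(P[m].min(0)-t,4),np.round(P[m].max(0)-t,4))
E
python3 lane.py
```

```text
t 7.27 tcp [ 0.4655 -0.0948  0.0857] rv [ 1.0e+00  6.6e-03 -1.2e-03 -3.0e-04] F [ 1.4  0.3 -0.9] gap 0.214 grip 30.0
0.53 [(np.float64(-0.064), 285), (np.float64(-0.122), 240), (np.float64(-0.062), 231), (np.float64(-0.002), 207), (np.float64(-0.124), 192), (np.float64(-0.004), 180), (np.float64(-0.058), 129), (np.float64(-0.12), 103), (np.float64(-0.13), 55), (np.float64(-0.132), 54), (np.float64(-0.134), 40), (np.float64(-0.006), 36)]
0.6 [(np.float64(-0.004), 27), (np.float64(-0.13), 17), (np.float64(-0.134), 14), (np.float64(-0.132), 12), (np.float64(-0.002), 10), (np.float64(-0.124), 9), (np.float64(-0.122), 8), (np.float64(-0.12), 8), (np.float64(-0.064), 6), (np.float64(-0.062), 3), (np.float64(0.0), 3), (np.float64(-0.136), 2)]Traceback (most recent call last):
  File "lane.py", line 9, in <module>
    m=(x>.6)&(x<.72)&(abs(y-t[1])<.08)&(z>.027)&(z<.034); print("stop x", np.round(np.percentile(x[m],[2,10,50,90]),4))
                                                                                   ~~~~~~~~~~~~~^^^^^^^^^^^^^^^^^^^
    return _quantile_unchecked(
        a, q, axis, out, overwrite_input, method, keepdims, weights)
    return _ureduce(a,
                    func=_quantile_ureduce_func,
    ...<5 lines>...
                    overwrite_input=overwrite_input,
                    method=method)
    r = func(a, **kwargs)
    result = _quantile(arr,
                       quantiles=q,
    ...<2 lines>...
                       out=out,
                       weights=wgt)
    slices_having_nans = np.isnan(arr[-1, ...])
                                  ~~~^^^^^^^^^
IndexError: index -1 is out of bounds for axis 0 with size 0
```

View pics/w3.png

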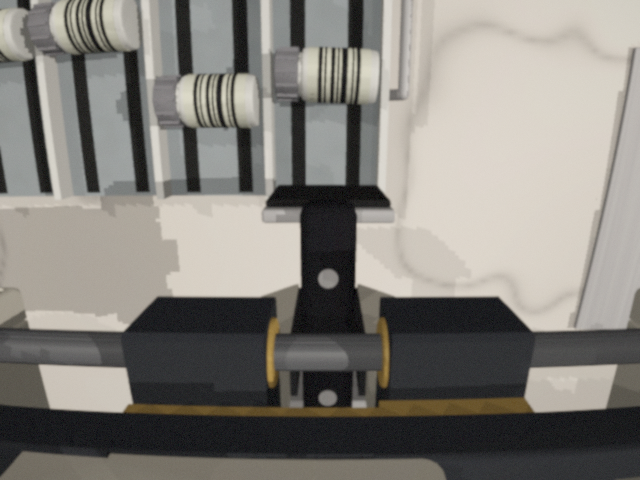

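Guides sit at y −0.063 and −0.1227 around the blade (image columns 267 and 385), so the lane 5 centre is about −0.093 and the blade is nearly centred. I'll lower it and push slowly.

>>> drive_tool(increments="0 0 0 0 0.003 -0.05 1;0 0 0 0 0.003 -0.1 1;0 0 0 0 0.003 -0.129 1;0 0 0 0 0.003 -0.129 1;0 0 0 0.005 0.003 -0.129 1")

```text
time: 7.73
tcp_pos: [0.4675, -0.0949, 0.0478]
orientation: [1.0, 0.005, -0.0, -0.0]
wrist_force: [0.0, -0.3, -2.1]
finger_gap: 0.213
grip_force: 30.0
```

>>> drive_tool(increments="0 0 0 0.025 0 0 1;0 0 0 0.05 0 0 1;0 0 0 0.075 0.001 0 1;0 0 0 0.1 0.001 0 1;0 0 0 0.12 0.0013 0 1")

```text
time: 8.15
tcp_pos: [0.5049, -0.0938, 0.048]
orientation: [1.0, 0.006, 0.001, 0.0]
wrist_force: [-0.4, 0.1, -0.1]
finger_gap: 0.218
grip_force: 30.0
```

>>> drive_tool(increments="0 0 0 0.022 0 0 1;0 0 0 0.047 0 0 1;0 0 0 0.072 0.001 0 1;0 0 0 0.097 0.001 0 1;0 0 0 0.12 0.0013 0 1")

```text
time: 8.57
tcp_pos: [0.5404, -0.0933, 0.0476]
orientation: [1.0, 0.006, 0.0, 0.0]
wrist_force: [0.9, -1.0, -1.5]
finger_gap: 0.214
grip_force: 30.0
```

>>> drive_tool(increments="0 0 0 0.022 0 0 1;0 0 0 0.047 0 0 1;0 0 0 0.072 0.001 0 1;0 0 0 0.097 0.001 0 1;0 0 0 0.12 0.0013 0 1")

```text
time: 8.98
tcp_pos: [0.5763, -0.0929, 0.0476]
orientation: [1.0, 0.006, 0.0, 0.0]
wrist_force: [0.1, 0.1, -1.4]
finger_gap: 0.215
grip_force: 30.0
```

>>> drive_tool(increments="0 0 0 0.015 0 0 1;0 0 0 0.03 0 0 1;0 0 0 0.045 0 0 1;0 0 0 0.06 0 0 1;0 0 0 0.075 0.001 0 1")

```text
time: 9.4
tcp_pos: [0.5983, -0.0927, 0.0476]
orientation: [1.0, 0.006, -0.0, 0.0]
wrist_force: [0.6, -0.2, -1.4]
finger_gap: 0.221
grip_force: 30.0
```

```bash
cat > chk.py <<'E'
from h import *
import sys
s=st(); t=s["tcp_pos"]
w=ctrl.camera("wrist"); p=ctrl.camera("top")
if len(sys.argv)>1: cv2.imwrite(sys.argv[1],w["image"])
for nm,c in(("w",w),("t",p)):
    P=cloud(c);x,y,z=P[...,0],P[...,1],P[...,2]
    for i in range(5):
        yc=.1467-.06*i; m=(abs(y-yc)<.022)&(x>max(.51,0))&(x<.676)&(z>.03)&(z<.046); 
        if nm=="w": m&=~((abs(x-t[0])<.055)&(abs(y-t[1])<.04))
        q=P[m]
        if len(q)>30: 
            k=np.polyfit(q[:,1],q[:,0],1)[0]
            print(nm,i+1,"x",np.round(np.percentile(q[:,0],[3,50,97]),4),"ztop",round(np.percentile(q[:,2],97),4),"slope",round(k,3),len(q))
E
python3 chk.py pics/w4.png
```

```text
t 9.4 tcp [ 0.5983 -0.0927  0.0476] rv [ 1.0e+00  6.1e-03 -1.0e-04  0.0e+00] F [ 0.6 -0.2 -1.4] gap 0.221 grip 30.0
w 3 x [0.5805 0.5941 0.6027] ztop 0.0407 slope -0.044 4190
w 5 x [0.6539 0.6631 0.6722] ztop 0.041 slope -0.021 5256
t 1 x [0.5446 0.5558 0.5679] ztop 0.0434 slope -0.007 203
t 2 x [0.5736 0.5846 0.5965] ztop 0.0433 slope -0.001 201
t 3 x [0.5762 0.5872 0.5995] ztop 0.044 slope -0.042 200
t 4 x [0.5406 0.5514 0.5613] ztop 0.0434 slope 0.043 115
```

>>> drive_tool(increments="0 0 0 0.01 0 0 1;0 0 0 0.02 0 0 1;0 0 0 0.03 0 0 1;0 0 0 0.033 0 0 1;0 0 0 0.033 0 0 1")

```text
time: 9.92
tcp_pos: [0.6082, -0.0927, 0.0476]
orientation: [1.0, 0.006, 0.0, 0.0]
wrist_force: [0.6, -0.3, -0.9]
finger_gap: 0.213
grip_force: 30.0
```

```bash
python3 chk.py pics/w5.png
```

```text
t 9.92 tcp [ 0.6082 -0.0927  0.0476] rv [1.0e+00 6.2e-03 1.0e-04 1.0e-04] F [ 0.6 -0.3 -0.9] gap 0.213 grip 30.0
w 3 x [0.5911 0.5978 0.603 ] ztop 0.0405 slope -0.037 2740
w 5 x [0.6636 0.67   0.6756] ztop 0.0392 slope 0.003 3272
t 1 x [0.5446 0.5559 0.568 ] ztop 0.0424 slope -0.018 203
t 2 x [0.5735 0.5844 0.5964] ztop 0.042 slope -0.005 205
t 3 x [0.5762 0.5872 0.5997] ztop 0.043 slope -0.042 199
t 4 x [0.551  0.5568 0.5616] ztop 0.0444 slope 0.107 58
```

View pics/w5.png

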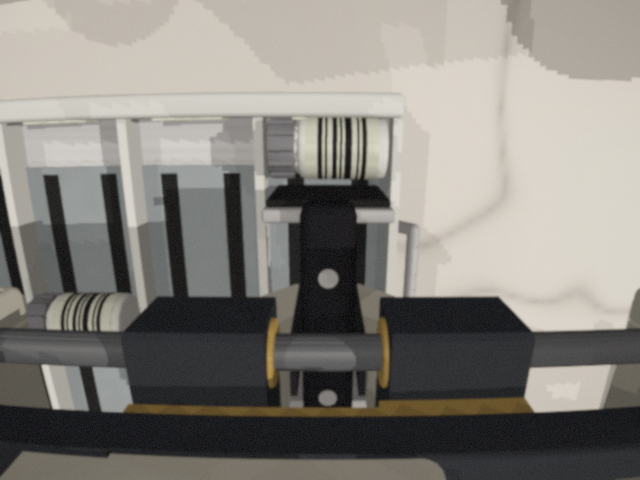

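Vial 5 has dropped into its pocket against the stop: its top is down 2 mm, it is square, and it shows at (330,148). On to lane 4.

>>> drive_tool(increments="0 0 0 -0.04 0 0 1;0 0 0 -0.06 0 0.08 1;0 0 0 -0.15 0.05 0.16 1;0 0 0 -0.25 0.1 0.17 1;0 0 0 -0.37 0.15 0.17 1")

```text
time: 10.43
tcp_pos: [0.4977, -0.0477, 0.1004]
orientation: [1.0, 0.006, 0.003, 0.001]
wrist_force: [-0.4, -0.5, -2.4]
finger_gap: 0.215
grip_force: 30.0
```

>>> drive_tool(increments="0 0 0 -0.103 0.046 0 1;0 0 0 -0.103 0.046 0 1;0 0 0 -0.103 0.046 -0.07 1;0 0 0 -0.103 0.046 -0.14 1;0 0 0 -0.103 0.046 -0.17 1")

```text
time: 10.85
tcp_pos: [0.465, -0.0336, 0.0462]
orientation: [1.0, 0.006, -0.001, -0.0]
wrist_force: [-0.7, 0.0, -1.7]
finger_gap: 0.215
grip_force: 30.0
```

>>> drive_tool(increments="0 0 0 0 0 0 1;0 0 0 0.02 0 0 1;0 0 0 0.045 0.0005 0 1;0 0 0 0.065 0.001 0 1;0 0 0 0.085 0.001 0 1")

```text
time: 11.27
tcp_pos: [0.4932, -0.0337, 0.0485]
orientation: [1.0, 0.006, 0.001, 0.0]
wrist_force: [0.0, -0.5, -1.8]
finger_gap: 0.22
grip_force: 30.0
```

>>> drive_tool(increments="0 0 0 0.022 0 0 1;0 0 0 0.047 0 0 1;0 0 0 0.072 0.001 0 1;0 0 0 0.097 0.001 0 1;0 0 0 0.12 0.0013 0 1")

```text
time: 11.68
tcp_pos: [0.5284, -0.0331, 0.0477]
orientation: [1.0, 0.006, 0.0, 0.0]
wrist_force: [-1.7, -1.4, 0.3]
finger_gap: 0.216
grip_force: 30.0
```

```bash
python3 chk.py pics/w6.png
```

```text
t 11.68 tcp [ 0.5284 -0.0331  0.0477] rv [1.0e+00 6.2e-03 1.0e-04 1.0e-04] F [-1.7 -1.4  0.3] gap 0.216 grip 30.0
w 2 x [0.5768 0.589  0.6001] ztop 0.0409 slope -0.012 5238
w 3 x [0.5787 0.5912 0.6022] ztop 0.0409 slope -0.038 6109
w 4 x [0.5841 0.5934 0.6024] ztop 0.041 slope -0.013 5299
t 1 x [0.5445 0.5556 0.568 ] ztop 0.0431 slope -0.024 207
t 2 x [0.5735 0.5844 0.5964] ztop 0.0426 slope -0.033 201
t 5 x [0.6594 0.6678 0.6752] ztop 0.0412 slope 0.001 141
```

>>> drive_tool(increments="0 0 0 0.022 0 0 1;0 0 0 0.047 0 0 1;0 0 0 0.072 0.001 0 1;0 0 0 0.097 0.001 0 1;0 0 0 0.12 0.0013 0 1")

```text
time: 12.2
tcp_pos: [0.5645, -0.0328, 0.0477]
orientation: [1.0, 0.006, 0.0, 0.0]
wrist_force: [-0.5, 0.0, -1.4]
finger_gap: 0.214
grip_force: 30.0
```

>>> drive_tool(increments="0 0 0 0.02 0 0 1;0 0 0 0.038 0 0 1;0 0 0 0.055 0.001 0 1;0 0 0 0.07 0.001 0 1;0 0 0 0.085 0.001 0 1")

```text
time: 12.62
tcp_pos: [0.5893, -0.0324, 0.0475]
orientation: [1.0, 0.006, -0.0, 0.0]
wrist_force: [0.2, 1.2, -2.1]
finger_gap: 0.213
grip_force: 30.0
```

>>> drive_tool(increments="0 0 0 0.015 0 0 1;0 0 0 0.03 0 0 1;0 0 0 0.045 0 0 1;0 0 0 0.065 0 0 1;0 0 0 0.065 0 0 1")

```text
time: 13.03
tcp_pos: [0.6098, -0.0326, 0.0478]
orientation: [1.0, 0.006, 0.001, 0.0]
wrist_force: [-0.9, -0.3, -1.3]
finger_gap: 0.217
grip_force: 30.0
```

```bash
python3 chk.py pics/w7.png
```

```text
t 13.03 tcp [ 0.6098 -0.0326  0.0478] rv [1.0e+00 6.1e-03 7.0e-04 2.0e-04] F [-0.9 -0.3 -1.3] gap 0.217 grip 30.0
w 2 x [0.5921 0.5969 0.6009] ztop 0.0397 slope -0.03 2131
w 4 x [0.6652 0.6706 0.6757] ztop 0.0391 slope -0.003 2905
w 5 x [0.6621 0.6694 0.6756] ztop 0.039 slope 0.009 3363
t 1 x [0.5447 0.5559 0.568 ] ztop 0.0433 slope -0.046 198
t 2 x [0.5739 0.5863 0.5963] ztop 0.0425 slope -0.117 141
t 3 x [0.5744 0.5786 0.5831] ztop 0.0418 slope -0.009 65
```

>>> drive_tool(increments="0 0 0 -0.04 0 0 1;0 0 0 -0.06 0 0.08 1;0 0 0 -0.15 0.05 0.16 1;0 0 0 -0.25 0.1 0.17 1;0 0 0 -0.37 0.15 0.17 1")

```text
time: 13.55
tcp_pos: [0.4982, 0.0126, 0.1004]
orientation: [1.0, 0.006, 0.002, 0.0]
wrist_force: [-0.1, 0.3, -1.1]
finger_gap: 0.213
grip_force: 30.0
```

>>> drive_tool(increments="0 0 0 -0.055 0.046 0 1;0 0 0 -0.055 0.046 0 1;0 0 0 -0.055 0.046 -0.07 1;0 0 0 -0.055 0.046 -0.14 1;0 0 0 -0.055 0.046 -0.17 1")

```text
time: 13.97
tcp_pos: [0.4802, 0.0263, 0.0461]
orientation: [1.0, 0.006, -0.001, -0.0]
wrist_force: [-0.8, -1.1, -1.2]
finger_gap: 0.215
grip_force: 30.0
```

>>> drive_tool(increments="0 0 0 0 0 0 1;0 0 0 0.02 0 0 1;0 0 0 0.045 0.0005 0 1;0 0 0 0.065 0.001 0 1;0 0 0 0.085 0.001 0 1")

```text
time: 14.38
tcp_pos: [0.5083, 0.0265, 0.0485]
orientation: [1.0, 0.006, 0.001, 0.0]
wrist_force: [-0.1, 1.2, -1.4]
finger_gap: 0.214
grip_force: 30.0
```

>>> drive_tool(increments="0 0 0 0.02 0 0 1;0 0 0 0.04 0 0 1;0 0 0 0.06 0.001 0 1;0 0 0 0.08 0.001 0 1;0 0 0 0.1 0.001 0 1")

```text
time: 14.8
tcp_pos: [0.5371, 0.027, 0.0476]
orientation: [1.0, 0.006, -0.0, 0.0]
wrist_force: [0.3, -0.3, -1.6]
finger_gap: 0.218
grip_force: 30.0
```

>>> drive_tool(increments="0 0 0 0.02 0 0 1;0 0 0 0.04 0 0 1;0 0 0 0.06 0.001 0 1;0 0 0 0.08 0.001 0 1;0 0 0 0.1 0.001 0 1")

```text
time: 15.22
tcp_pos: [0.5671, 0.0273, 0.0476]
orientation: [1.0, 0.006, -0.0, 0.0]
wrist_force: [1.0, -0.4, -1.3]
finger_gap: 0.214
grip_force: 30.0
```

>>> drive_tool(increments="0 0 0 0.017 0 0 1;0 0 0 0.034 0 0 1;0 0 0 0.051 0.001 0 1;0 0 0 0.068 0.001 0 1;0 0 0 0.085 0.001 0 1")

```text
time: 15.63
tcp_pos: [0.5925, 0.0276, 0.0476]
orientation: [1.0, 0.006, -0.0, 0.0]
wrist_force: [0.7, 0.7, -1.1]
finger_gap: 0.217
grip_force: 30.0
```

>>> drive_tool(increments="0 0 0 0.014 0 0 1;0 0 0 0.028 0 0 1;0 0 0 0.042 0 0 1;0 0 0 0.055 0 0 1;0 0 0 0.055 0 0 1")

```text
time: 16.05
tcp_pos: [0.6093, 0.0275, 0.0477]
orientation: [1.0, 0.006, 0.0, 0.0]
wrist_force: [-0.2, 0.0, -1.5]
finger_gap: 0.213
grip_force: 30.0
```

```bash
python3 chk.py pics/w8.png
```

```text
t 16.05 tcp [0.6093 0.0275 0.0477] rv [1.0e+00 6.1e-03 4.0e-04 1.0e-04] F [-0.2  0.  -1.5] gap 0.213 grip 30.0
w 1 x [0.5506 0.562  0.5687] ztop 0.0407 slope -0.024 2759
w 3 x [0.6647 0.6704 0.6757] ztop 0.0392 slope -0.001 3013
w 4 x [0.6615 0.6692 0.6756] ztop 0.039 slope 0.006 3482
w 5 x [0.6619 0.6689 0.6756] ztop 0.039 slope 0.049 2490
t 2 x [0.5734 0.5776 0.5822] ztop 0.0414 slope 0.078 69
t 5 x [0.6597 0.6678 0.6753] ztop 0.0422 slope 0.01 143
```

>>> drive_tool(increments="0 0 0 -0.04 0 0 1;0 0 0 -0.06 0 0.08 1;0 0 0 -0.15 0.05 0.16 1;0 0 0 -0.25 0.1 0.17 1;0 0 0 -0.37 0.15 0.17 1")

```text
time: 16.57
tcp_pos: [0.4983, 0.0727, 0.1004]
orientation: [1.0, 0.006, 0.003, 0.0]
wrist_force: [0.9, 0.4, -1.0]
finger_gap: 0.214
grip_force: 30.0
```

>>> drive_tool(increments="0 0 0 -0.055 0.046 0 1;0 0 0 -0.055 0.046 0 1;0 0 0 -0.055 0.046 -0.07 1;0 0 0 -0.055 0.046 -0.14 1;0 0 0 -0.055 0.046 -0.17 1")

```text
time: 16.98
tcp_pos: [0.4804, 0.0861, 0.0461]
orientation: [1.0, 0.006, -0.001, 0.0]
wrist_force: [-0.8, -0.1, -1.4]
finger_gap: 0.217
grip_force: 30.0
```

>>> drive_tool(increments="0 0 0 0 0 0 1;0 0 0 0.02 0 0 1;0 0 0 0.045 0.0005 0 1;0 0 0 0.065 0.001 0 1;0 0 0 0.085 0.001 0 1")

```text
time: 17.4
tcp_pos: [0.5083, 0.0866, 0.0486]
orientation: [1.0, 0.006, 0.001, 0.0]
wrist_force: [-0.6, 0.1, -1.6]
finger_gap: 0.215
grip_force: 30.0
```

>>> drive_tool(increments="0 0 0 0.02 0 0 1;0 0 0 0.04 0 0 1;0 0 0 0.06 0.001 0 1;0 0 0 0.08 0.001 0 1;0 0 0 0.1 0.001 0 1")

```text
time: 17.82
tcp_pos: [0.5371, 0.087, 0.0476]
orientation: [1.0, 0.006, -0.0, 0.0]
wrist_force: [0.3, 0.2, -1.7]
finger_gap: 0.215
grip_force: 30.0
```

>>> drive_tool(increments="0 0 0 0.02 0 0 1;0 0 0 0.04 0 0 1;0 0 0 0.06 0.001 0 1;0 0 0 0.08 0.001 0 1;0 0 0 0.1 0.001 0 1")

```text
time: 18.23
tcp_pos: [0.5671, 0.0872, 0.0476]
orientation: [1.0, 0.006, -0.0, 0.0]
wrist_force: [0.2, 0.1, -1.6]
finger_gap: 0.216
grip_force: 30.0
```

>>> drive_tool(increments="0 0 0 0.017 0 0 1;0 0 0 0.034 0 0 1;0 0 0 0.051 0.001 0 1;0 0 0 0.068 0.001 0 1;0 0 0 0.085 0.001 0 1")

```text
time: 18.65
tcp_pos: [0.5925, 0.0876, 0.0476]
orientation: [1.0, 0.006, -0.0, 0.0]
wrist_force: [0.1, -0.6, -1.4]
finger_gap: 0.216
grip_force: 30.0
```

>>> drive_tool(increments="0 0 0 0.014 0 0 1;0 0 0 0.028 0 0 1;0 0 0 0.042 0 0 1;0 0 0 0.055 0 0 1;0 0 0 0.055 0 0 1")

```text
time: 19.07
tcp_pos: [0.6093, 0.0875, 0.0477]
orientation: [1.0, 0.006, 0.0, 0.0]
wrist_force: [0.0, -1.1, -0.3]
finger_gap: 0.215
grip_force: 30.0
```

```bash
python3 chk.py pics/w9.png
```

```text
t 19.07 tcp [0.6093 0.0875 0.0477] rv [1.0e+00 6.1e-03 4.0e-04 1.0e-04] F [ 0.  -1.1 -0.3] gap 0.215 grip 30.0
w 2 x [0.6647 0.6704 0.6757] ztop 0.0392 slope -0.0 3044
w 3 x [0.6613 0.6691 0.6756] ztop 0.039 slope 0.01 3510
w 4 x [0.6615 0.6688 0.6756] ztop 0.039 slope 0.053 2554
t 1 x [0.5447 0.5558 0.5678] ztop 0.0427 slope -0.019 203
t 3 x [0.6596 0.6685 0.6758] ztop 0.0419 slope -0.119 103
t 4 x [0.6586 0.6667 0.6743] ztop 0.0413 slope 0.005 146
t 5 x [0.6592 0.668  0.6753] ztop 0.042 slope 0.021 137
```

>>> drive_tool(increments="0 0 0 -0.04 0 0 1;0 0 0 -0.06 0 0.08 1;0 0 0 -0.15 0.05 0.16 1;0 0 0 -0.25 0.1 0.17 1;0 0 0 -0.37 0.15 0.17 1")

```text
time: 19.58
tcp_pos: [0.4983, 0.1328, 0.1005]
orientation: [1.0, 0.006, 0.003, -0.0]
wrist_force: [-0.3, 1.3, -1.4]
finger_gap: 0.215
grip_force: 30.0
```

>>> drive_tool(increments="0 0 0 -0.105 0.046 0 1;0 0 0 -0.105 0.046 0 1;0 0 0 -0.105 0.046 -0.07 1;0 0 0 -0.105 0.046 -0.14 1;0 0 0 -0.105 0.046 -0.17 1")

```text
time: 20.0
tcp_pos: [0.4648, 0.1462, 0.0461]
orientation: [1.0, 0.006, -0.001, 0.0]
wrist_force: [-0.6, -0.1, -1.8]
finger_gap: 0.216
grip_force: 30.0
```

>>> drive_tool(increments="0 0 0 0 0 0 1;0 0 0 0.02 0 0 1;0 0 0 0.045 0.0005 0 1;0 0 0 0.065 0.001 0 1;0 0 0 0.085 0.001 0 1")

```text
time: 20.42
tcp_pos: [0.4933, 0.1467, 0.0486]
orientation: [1.0, 0.006, 0.001, -0.0]
wrist_force: [0.3, 0.7, -1.4]
finger_gap: 0.217
grip_force: 30.0
```

>>> drive_tool(increments="0 0 0 0.02 0 0 1;0 0 0 0.04 0 0 1;0 0 0 0.06 0.001 0 1;0 0 0 0.08 0.001 0 1;0 0 0 0.1 0.001 0 1")

```text
time: 20.83
tcp_pos: [0.5221, 0.1469, 0.0476]
orientation: [1.0, 0.006, -0.0, 0.0]
wrist_force: [0.2, 0.1, -2.1]
finger_gap: 0.212
grip_force: 30.0
```

>>> drive_tool(increments="0 0 0 0.02 0 0 1;0 0 0 0.04 0 0 1;0 0 0 0.06 0.001 0 1;0 0 0 0.08 0.001 0 1;0 0 0 0.1 0.001 0 1")

```text
time: 21.25
tcp_pos: [0.5521, 0.1472, 0.0476]
orientation: [1.0, 0.006, -0.0, 0.0]
wrist_force: [-0.5, 0.2, -1.5]
finger_gap: 0.214
grip_force: 30.0
```

>>> drive_tool(increments="0 0 0 0.02 0 0 1;0 0 0 0.04 0 0 1;0 0 0 0.06 0.001 0 1;0 0 0 0.08 0.001 0 1;0 0 0 0.1 0.001 0 1")

```text
time: 21.67
tcp_pos: [0.5821, 0.1476, 0.0476]
orientation: [1.0, 0.006, -0.0, 0.0]
wrist_force: [-0.2, 0.9, -1.2]
finger_gap: 0.216
grip_force: 30.0
```

>>> drive_tool(increments="0 0 0 0.018 0 0 1;0 0 0 0.036 0 0 1;0 0 0 0.05 0 0 1;0 0 0 0.065 0 0 1;0 0 0 0.075 0 0 1")

```text
time: 22.08
tcp_pos: [0.6045, 0.1475, 0.0476]
orientation: [1.0, 0.006, 0.0, 0.0]
wrist_force: [0.1, -0.0, -0.7]
finger_gap: 0.218
grip_force: 30.0
```

>>> drive_tool(increments="0 0 0 0.01 0 0 1;0 0 0 0.015 0 0 1;0 0 0 0.015 0 0 1")

```text
time: 22.33
tcp_pos: [0.6088, 0.1475, 0.0476]
orientation: [1.0, 0.006, 0.0, 0.0]
wrist_force: [0.1, 1.0, -1.9]
finger_gap: 0.214
grip_force: 30.0
```

```bash
python3 chk.py pics/w10.png
```

```text
t 22.33 tcp [0.6088 0.1475 0.0476] rv [1.0e+00 6.1e-03 1.0e-04 0.0e+00] F [ 0.1  1.  -1.9] gap 0.214 grip 30.0
w 1 x [0.6642 0.6701 0.6756] ztop 0.0392 slope -0.001 3192
w 2 x [0.661  0.6689 0.6756] ztop 0.039 slope 0.011 3640
w 3 x [0.6613 0.6687 0.6756] ztop 0.039 slope 0.057 2597
t 2 x [0.6589 0.6679 0.6754] ztop 0.0411 slope -0.09 124
t 3 x [0.658  0.6665 0.6756] ztop 0.0423 slope 0.04 149
t 4 x [0.6587 0.6671 0.6745] ztop 0.0412 slope 0.016 141
t 5 x [0.6594 0.6676 0.6754] ztop 0.0412 slope 0.011 144
```

>>> drive_tool(increments="0 0 0 -0.04 0 0 1;0 0 0 -0.06 0 0.1 1;0 0 0 -0.1 0 0.2 1;0 0 0 -0.18 -0.05 0.27 1;0 0 0 -0.22 -0.15 0.3 1")

```text
time: 22.85
tcp_pos: [0.5418, 0.1047, 0.1407]
orientation: [1.0, 0.008, 0.002, -0.001]
wrist_force: [0.6, 0.1, -0.7]
finger_gap: 0.212
grip_force: 30.0
```

>>> drive_tool(increments="0 0 0 -0.02 -0.1 0.05 1;0 0 0 -0.03 -0.22 0.1 1;0 0 0 -0.03 -0.25 0.1 1;0 0 0 -0.03 -0.25 0.1 1")

```text
time: 23.18
tcp_pos: [0.5339, 0.0252, 0.1688]
orientation: [1.0, 0.004, 0.001, 0.0]
wrist_force: [0.8, -0.6, -0.5]
finger_gap: 0.218
grip_force: 30.0
```

```bash
python3 chk.py pics/w11.png; python3 - <<'E'
from h import *
p=ctrl.camera("top"); show(p,["steel_plate","reader_grip"])
E
```

```text
t 23.18 tcp [0.5339 0.0252 0.1688] rv [1.0e+00 4.4e-03 1.2e-03 4.0e-04] F [ 0.8 -0.6 -0.5] gap 0.218 grip 30.0
w 1 x [0.6602 0.6675 0.6755] ztop 0.0393 slope 0.004 1696
w 2 x [0.6606 0.6678 0.6755] ztop 0.0392 slope 0.015 1754
w 3 x [0.6613 0.6681 0.6755] ztop 0.0393 slope 0.007 1710
w 4 x [0.6613 0.6681 0.6755] ztop 0.0392 slope 0.009 1684
w 5 x [0.6618 0.6683 0.6754] ztop 0.0393 slope 0.006 1533
t 1 x [0.6582 0.6667 0.6745] ztop 0.0417 slope 0.006 151
t 2 x [0.6572 0.6659 0.6751] ztop 0.0414 slope -0.002 154
t 3 x [0.658  0.6667 0.6758] ztop 0.0414 slope 0.011 149
t 4 x [0.6585 0.6668 0.6743] ztop 0.0416 slope 0.001 137
t 5 x [0.6593 0.6678 0.6752] ztop 0.0414 slope 0.019 145
steel_plate 0.68 [449. 274.] [ 0.5027 -0.3399  0.    ] [ 0.5026 -0.3392  0.003 ]
steel_plate 0.17 [346. 201.] [ 0.6718 -0.0956  0.    ] [ 0.6657 -0.094   0.0384]
reader_grip 0.77 [147. 280.] [0.4763 0.3422 0.088 ] [0.4763 0.3332 0.1151]
```

View pics/w11.png

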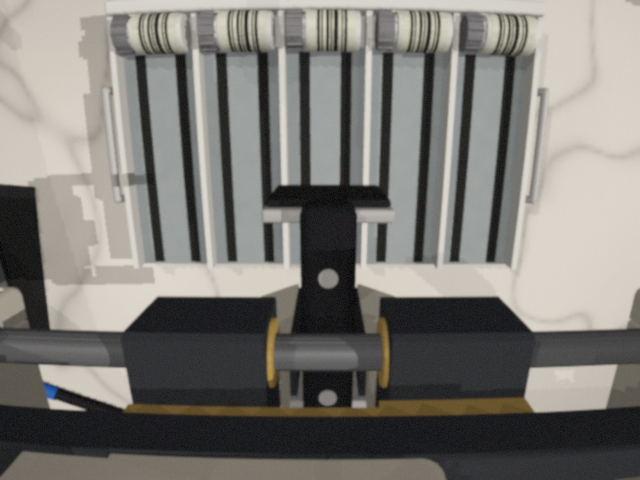

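All five vials lie square in their pockets along the stop (image row about 33). I'm returning the paddle to its plate.

>>> drive_tool(increments="0 0 0 -0.02 -0.13 0 1;0 0 0 -0.04 -0.26 0 1;0 0 0 -0.06 -0.39 0 1;0 0 0 -0.08 -0.52 0 1;0 0 0 -0.1 -0.65 0 1")

```text
time: 23.85
tcp_pos: [0.5033, -0.1678, 0.1671]
orientation: [1.0, 0.007, -0.0, -0.0]
wrist_force: [0.3, -0.0, -2.3]
finger_gap: 0.213
grip_force: 30.0
```

>>> drive_tool(increments="0 0 0 0 -0.13 0 1;0 0 0 0 -0.26 -0.02 1;0 0 0 0 -0.39 -0.06 1;0 0 0 0 -0.5 -0.12 1;0 0 0 0 -0.58 -0.2 1")

```text
time: 24.27
tcp_pos: [0.5046, -0.3442, 0.1077]
orientation: [1.0, 0.006, 0.001, 0.001]
wrist_force: [-0.6, 0.2, -1.6]
finger_gap: 0.216
grip_force: 30.0
```

>>> drive_tool(increments="0 0 0 0 0 -0.1 1;0 0 0 0 0 -0.18 1;0 0 0 0 0 -0.22 1;0 0 0 0 0 -0.235 1;0 0 0 0 0 -0.235 1")

```text
time: 24.68
tcp_pos: [0.5037, -0.3403, 0.0362]
orientation: [1.0, 0.007, -0.001, -0.001]
wrist_force: [-0.3, 0.2, -1.3]
finger_gap: 0.212
grip_force: 30.0
```

Lower the last 3.5 mm, release, and retreat upwards.

>>> drive_tool(increments="0 0 0 0 0 -0.005 1;0 0 0 0 0 -0.01 1;0 0 0 0 0 -0.013 1;0 0 0 0 0 -0.013 1;0 0 0 0 0 -0.013 1")

```text
time: 25.1
tcp_pos: [0.5038, -0.3416, 0.034]
orientation: [1.0, 0.006, 0.0, 0.0]
wrist_force: [0.1, -0.3, -1.0]
finger_gap: 0.214
grip_force: 30.0
```

>>> drive_tool(increments="0 0 0 0 0 0 0.4;0 0 0 0 0 0 0;0 0 0 0 0 0 -1;0 0 0 0 0 0 -1;0 0 0 0 0 0 -1")

```text
time: 25.52
tcp_pos: [0.5035, -0.3415, 0.0333]
orientation: [1.0, 0.006, 0.0, 0.0]
wrist_force: [-0.5, 0.4, -0.5]
finger_gap: 0.526
grip_force: 0.0
```

>>> drive_tool(increments="0 0 0 0 0 0 -1;0 0 0 0 0 0 -1;0 0 0 0 0 0 -1;0 0 0 0 0 0 -1;0 0 0 0 0 0 -1")

```text
time: 25.93
tcp_pos: [0.5035, -0.3415, 0.0332]
orientation: [1.0, 0.006, -0.0, 0.0]
wrist_force: [0.3, 0.6, 1.0]
finger_gap: 0.887
grip_force: 0.0
```

>>> drive_tool(increments="0 0 0 0 0 0.05 -1;0 0 0 0 0 0.15 -1;0 0 0 0 0 0.28 -1;0 0 0 0 0 0.4 -1;0 0 0 0 0 0.53 -1")

```text
time: 26.35
tcp_pos: [0.5031, -0.3411, 0.1934]
orientation: [1.0, 0.006, -0.0, -0.0]
wrist_force: [0.7, -0.7, 0.7]
finger_gap: 1.001
grip_force: 0.0
```

>>> drive_tool(increments="0 0 0 -0.02 0.05 0.1 -1;0 0 0 -0.04 0.15 0.2 -1;0 0 0 -0.06 0.28 0.2 -1;0 0 0 -0.08 0.41 0.2 -1;0 0 0 -0.1 0.54 0.2 -1")

```text
time: 26.77
tcp_pos: [0.473, -0.1781, 0.2529]
orientation: [1.0, 0.006, 0.001, 0.0]
wrist_force: [0.5, 0.2, 0.6]
finger_gap: 0.999
grip_force: 0.0
```

```bash
python3 - <<'E'
from h import *
st(); p=ctrl.camera("top"); show(p,["paddle_grip","steel_plate","reader_grip","rubber_mat"])
cv2.imwrite("pics/top2.png",p["image"])
P=cloud(p);x,y,z=P[...,0],P[...,1],P[...,2]
m=(abs(x-.48)<.08)&(abs(y-.335)<.08)
for a,b in((.02,.039),(.04,.06),(.1,.13)):
    k=m&(z>a)&(z<b)
    if k.sum()>5: print(a,rect(P,k),np.round(np.median(P[k],0),4))
m=(abs(x-.505)<.1)&(abs(y+.345)<.1)&(z>.049)&(z<.07);print("paddle bar",rect(P,m),np.round(np.median(P[m],0),3))
E
```

```text
t 26.77 tcp [ 0.473  -0.1781  0.2529] rv [1.0e+00 5.7e-03 7.0e-04 3.0e-04] F [0.5 0.2 0.6] gap 0.999 grip 0.0
paddle_grip 0.69 [173. 182.] [0.7037 0.305  0.047 ] [0.7077 0.3111 0.0259]
paddle_grip 0.65 [149. 276.] [0.4853 0.352  0.047 ] [0.4847 0.3302 0.1132]
steel_plate 0.62 [452. 276.] [ 0.4978 -0.3473  0.    ] [ 0.4867 -0.2008  0.6061]
reader_grip 0.55 [149. 282.] [0.4731 0.3376 0.088 ] [0.4732 0.3294 0.113 ]
rubber_mat 0.92 [160. 268.] [0.5063 0.3405 0.    ] [0.5054 0.3293 0.0364]
rubber_mat 0.6 [341. 196.] [ 0.6844 -0.085   0.    ] [ 0.6784 -0.0838  0.0357]
0.02 (((0.47876590490341187, 0.33850622177124023), (0.06439784169197083, 0.060814663767814636), 5.118991851806641), 275) [0.478  0.3181 0.0346]
0.04 (((0.47840413451194763, 0.3368869423866272), (0.054090555757284164, 0.05092962458729744), 8.984594345092773), 189) [0.4799 0.325  0.0463]
0.1 (((0.4789859652519226, 0.3382303714752197), (0.035268090665340424, 0.027553336694836617), 3.9367446899414062), 217) [0.479  0.3358 0.1138]
paddle bar (((0.5368965864181519, -0.34017786383628845), (0.03955339640378952, 0.031609803438186646), 72.69635772705078), 114) [ 0.537 -0.341  0.054]
```

>>> drive_tool(increments="0 0 0.01 0.005 0.13 0 -1;0 0 0.02 0.01 0.26 0 -1;0 0 0.0214 0.015 0.39 0 -1;0 0 0.0214 0.02 0.52 0 -1;0 0 0.0214 0.02 0.65 0 -1")

```text
time: 27.43
tcp_pos: [0.4802, 0.0158, 0.252]
orientation: [0.999, 0.038, 0.0, 0.0]
wrist_force: [0.7, -0.2, -0.1]
finger_gap: 0.999
grip_force: 0.0
```

>>> drive_tool(increments="0 0 0 0 0.13 0 -1;0 0 0 0 0.26 0 -1;0 0 0 0 0.39 0 -1;0 0 0 0 0.52 0 -1;0 0 0 0 0.65 0 -1")

```text
time: 27.85
tcp_pos: [0.4805, 0.2114, 0.252]
orientation: [0.999, 0.039, 0.0, 0.0]
wrist_force: [1.7, -0.1, -1.1]
finger_gap: 1.0
grip_force: 0.0
```

>>> drive_tool(increments="0 0 0 0 0.13 0 -1;0 0 0 0 0.26 0 -1;0 0 0 0 0.39 0 -1;0 0 0 0 0.425 0 -1;0 0 0 0 0.425 0 -1")

```text
time: 28.27
tcp_pos: [0.4801, 0.3399, 0.251]
orientation: [0.999, 0.041, -0.0, 0.0]
wrist_force: [-1.2, -0.1, -0.2]
finger_gap: 0.997
grip_force: 0.0
```

```bash
cat > rd.py <<'E'
from h import *
s=st(); w=ctrl.camera("wrist"); p=ctrl.camera("top"); cv2.imwrite("pics/w12.png",w["image"])
for nm,c in(("w",w),("t",p)):
    P=cloud(c);x,y,z=P[...,0],P[...,1],P[...,2]; m=(abs(x-.48)<.08)&(abs(y-.335)<.09)
    for a,b in((.02,.039),(.04,.06),(.105,.13)):
        k=m&(z>a)&(z<b)
        if k.sum()>50: print(nm,a,rect(P,k),np.round(np.median(P[k],0),4))
    show(c,["reader_grip","reader_window","rubber_mat"])
P=cloud(p);x,y,z=P[...,0],P[...,1],P[...,2]
m=(abs(x-.505)<.1)&(abs(y+.345)<.1)&(z>.049)&(z<.07);print("paddle bar",rect(P,m),np.round(np.median(P[m],0),3))
E
python3 rd.py
```

```text
t 28.27 tcp [0.4801 0.3399 0.251 ] rv [ 9.992e-01  4.080e-02 -4.000e-04  1.000e-04] F [-1.2 -0.1 -0.2] gap 0.997 grip 0.0
w 0.02 (((0.4807868003845215, 0.3397274613380432), (0.06272600591182709, 0.058014459908008575), 4.5266876220703125), 1435) [0.4981 0.3418 0.0358]
w 0.04 (((0.4810671806335449, 0.33975750207901), (0.047333087772130966, 0.043859098106622696), 4.463048458099365), 1004) [0.4957 0.3423 0.0461]
w 0.105 (((0.48102006316185, 0.33953502774238586), (0.03526918217539787, 0.027516668662428856), 4.225710868835449), 1661) [0.4826 0.3399 0.1144]
reader_grip 0.71 [329. 220.] [0.4809 0.3387 0.088 ] [0.4872 0.3394 0.1154]
rubber_mat 0.57 [322. 181.] [0.5001 0.3471 0.    ] [0.505 0.347 0.037]
rubber_mat 0.36 [560.  16.] [0.6779 0.1352 0.    ] [0.6667 0.1543 0.0371]
t 0.02 (((0.47987961769104004, 0.324673056602478), (0.06414236128330231, 0.03236888349056244), 5.204681396484375), 206) [0.4791 0.3149 0.0344]
t 0.04 (((0.48102596402168274, 0.32422083616256714), (0.05671937018632889, 0.024952445179224014), 2.908328056335449), 154) [0.48   0.3238 0.046 ]
reader_grip 0.72 [150. 283.] [0.4706 0.3346 0.088 ] [0.4716 0.2462 0.3595]
reader_grip 0.61 [346. 200.] [ 0.6609 -0.0937  0.088 ] [ 0.6689 -0.0958  0.0378]
reader_window 0.83 [160. 280.] [0.4775 0.3406 0.003 ] [0.4774 0.3267 0.0479]
rubber_mat 0.75 [293. 230.] [0.6008 0.0291 0.    ] [0.5994 0.0283 0.0142]
rubber_mat 0.61 [158. 270.] [0.5024 0.3453 0.    ] [0.5014 0.3311 0.0456]
paddle bar (((0.503344714641571, -0.3408256769180298), (0.03157509118318558, 0.09155109524726868), 81.87924194335938), 378) [ 0.503 -0.341  0.054]
```

View pics/w12.png

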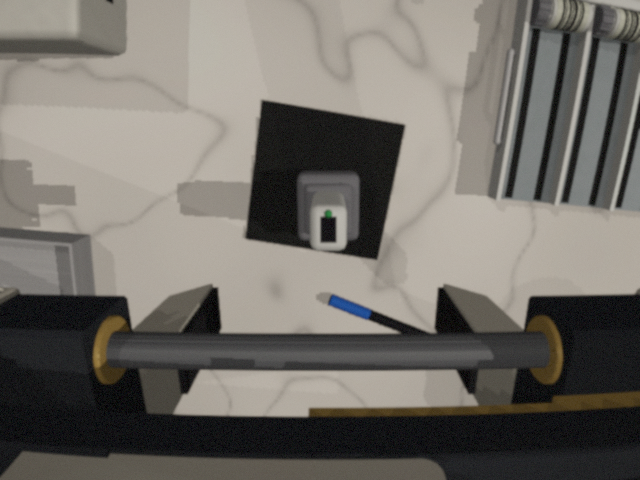

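The reader handle top is at (328,228) in the wrist view, centred at (0.481, 0.340) with 4.4° yaw, which matches the tool. The mat spans (262,100) to (377,258), and the top view has the paddle standing on its plate. Next I'll grasp the reader.

>>> drive_tool(increments="0 0 0 0.003 0 -0.12 -1;0 0 0 0.003 0 -0.24 -1;0 0 0 0.003 0 -0.34 -1;0 0 0 0.003 0 -0.44 -1;0 0 0 0.003 0 -0.52 -1")

```text
time: 29.08
tcp_pos: [0.4799, 0.337, 0.0943]
orientation: [0.999, 0.039, -0.001, 0.0]
wrist_force: [0.1, -0.4, -0.5]
finger_gap: 0.999
grip_force: 0.0
```

>>> drive_tool(increments="0 0 0 0 0 -0.05 -1;0 0 0 0 0 -0.087 -1;0 0 0 0 0 -0.087 -1;0 0 0 0 0 -0.087 0.5;0 0 0 0 0 -0.087 1")

```text
time: 29.5
tcp_pos: [0.4813, 0.3383, 0.0715]
orientation: [0.999, 0.04, 0.001, -0.0]
wrist_force: [0.7, 0.4, -1.5]
finger_gap: 0.903
grip_force: 0.0
```

>>> drive_tool(increments="0 0 0 0 0 0 1;0 0 0 0 0 0 1;0 0 0 0 0 0 1;0 0 0 0 0 0 1;0 0 0 0 0 0 1")

```text
time: 29.92
tcp_pos: [0.4805, 0.3381, 0.0704]
orientation: [0.999, 0.04, 0.0, -0.0]
wrist_force: [0.3, 0.0, 0.0]
finger_gap: 0.542
grip_force: 0.0
```

>>> drive_tool(increments="0 0 0 0 0 0 1;0 0 0 0 0 0 1;0 0 0 0 0 0 1;0 0 0 0 0 0 1;0 0 0 0 0 0 1")

```text
time: 30.33
tcp_pos: [0.4802, 0.3379, 0.0699]
orientation: [0.999, 0.04, -0.0, 0.0]
wrist_force: [0.2, 1.0, -0.6]
finger_gap: 0.303
grip_force: 30.0
```

>>> drive_tool(increments="0 0 0 0 0 0 1;0 0 0 0 0 0 1")

```text
time: 30.5
tcp_pos: [0.4803, 0.3379, 0.0699]
orientation: [0.999, 0.04, -0.0, 0.0]
wrist_force: [-0.7, 0.1, -2.5]
finger_gap: 0.304
grip_force: 30.0
```

```bash
python3 - <<'E'
from h import *
st()
w=cv2.imread("pics/w12.png")
# mat corners from the earlier wrist picture: pose of camera relative to tool unchanged -> use top view now
p=ctrl.camera("top")
print([np.round(at_z(p,u,v,.003)[:2],4) for u,v in((132,241),(190,247),(185,304),(126,299))])
print(np.mean([at_z(p,u,v,.003)[:2] for u,v in((132,241),(190,247),(185,304),(126,299))],0))
E
```

```text
t 30.5 tcp [0.4803 0.3379 0.0699] rv [ 9.992e-01  3.970e-02 -3.000e-04  2.000e-04] F [-0.7  0.1 -2.5] gap 0.304 grip 30.0
[array([0.5688, 0.4107]), array([0.5566, 0.2707]), array([0.4227, 0.278 ]), array([0.4316, 0.4191])]
[0.49494415 0.34462252]
```

>>> drive_tool(increments="0 0 0 0 0 0.05 1;0 0 0 0 0 0.12 1;0 0 0 0 0 0.2 1;0 0 0 0 0 0.284 1;0 0 0 0 0 0.284 1")

```text
time: 30.97
tcp_pos: [0.4828, 0.3393, 0.1604]
orientation: [0.999, 0.04, 0.004, -0.002]
wrist_force: [0.9, 0.3, -1.3]
finger_gap: 0.303
grip_force: 30.0
```

>>> drive_tool(increments="0 0 0 0.09 -0.092 0 1;0 0 0 0.18 -0.184 0 1;0 0 0 0.27 -0.276 0 1;0 0 0 0.36 -0.368 0 1;0 0 0 0.45 -0.46 0 1")

```text
time: 31.38
tcp_pos: [0.6159, 0.1985, 0.1541]
orientation: [0.999, 0.04, -0.001, 0.0]
wrist_force: [1.0, 1.2, -1.2]
finger_gap: 0.306
grip_force: 30.0
```

>>> drive_tool(increments="0 0 0 0.07 -0.07 0 1;0 0 0 0.14 -0.14 0 1;0 0 0 0.172 -0.175 0 1;0 0 0 0.172 -0.175 0 1;0 0 0 0.172 -0.175 0 1")

```text
time: 31.8
tcp_pos: [0.6667, 0.1468, 0.1536]
orientation: [0.999, 0.039, -0.001, -0.0]
wrist_force: [-0.6, 0.2, -1.9]
finger_gap: 0.307
grip_force: 30.0
```

```bash
python3 - <<'E'
from h import *
s=st(); t=s["tcp_pos"]; p=ctrl.camera("top"); w=ctrl.camera("wrist"); c=ctrl.camera("scene")
cv2.imwrite("pics/s3.png",cv2.resize(c["image"][130:370,230:550],None,fx=2.4,fy=2.4)); 
show(c,["reader_grip","reader_window"]); show(w,["reader_grip"])
P=cloud(w);x,y,z=P[...,0],P[...,1],P[...,2]
m=(abs(x-t[0])<.05)&(abs(y-t[1])<.05)
for a in np.arange(-.05,.06,.01):
    k=m&(abs(z-t[2]-a)<.005)
    if k.sum()>30: print(round(a,3),k.sum(),np.round(P[k].min(0)-t,3),np.round(P[k].max(0)-t,3))
m=(abs(y-.147)<.03)&(abs(x-.669)<.03)&(z>.02)&(z<.045); print(m.sum(), np.round(P[m].min(0),3) if m.any() else 0)
E
```

```text
t 31.8 tcp [0.6667 0.1468 0.1536] rv [ 0.9992  0.0389 -0.0013 -0.    ] F [-0.6  0.2 -1.9] gap 0.307 grip 30.0
reader_grip 0.66 [423. 209.] [0.5797 0.2763 0.088 ] [0.4905 0.3517 0.0055]
reader_grip 0.62 [404. 214.] [0.5735 0.2213 0.088 ] [0.681  0.1374 0.1866]
reader_window 0.7 [403. 242.] [0.5807 0.2225 0.003 ] [0.6956 0.1321 0.1198]
reader_grip 0.73 [329. 331.] [0.62   0.1434 0.088 ] [0.6806 0.1486 0.2002]
-0.05 391 [ 0.027 -0.024 -0.055] [ 0.033  0.03  -0.045]
-0.04 1091 [-0.008 -0.028 -0.045] [ 0.033  0.032 -0.035]
-0.03 3260 [-0.007 -0.026 -0.035] [ 0.032  0.031 -0.025]
-0.02 2191 [-0.001 -0.019 -0.025] [ 0.024  0.023 -0.015]
-0.01 430 [ 0.01  -0.012 -0.015] [ 0.018  0.016 -0.005]
0.0 641 [ 0.008 -0.02  -0.005] [0.018 0.024 0.005]
0.01 1262 [ 0.007 -0.028  0.005] [0.018 0.032 0.015]
0.02 1439 [ 0.007 -0.024  0.015] [0.018 0.028 0.025]
0.03 1634 [ 0.007 -0.022  0.025] [0.019 0.026 0.035]
0.04 3579 [-0.017 -0.02   0.035] [0.019 0.024 0.045]
0.05 2757 [-0.016 -0.016  0.045] [0.016 0.018 0.055]
1108 [0.686 0.117 0.02 ]
```

View pics/s3.png

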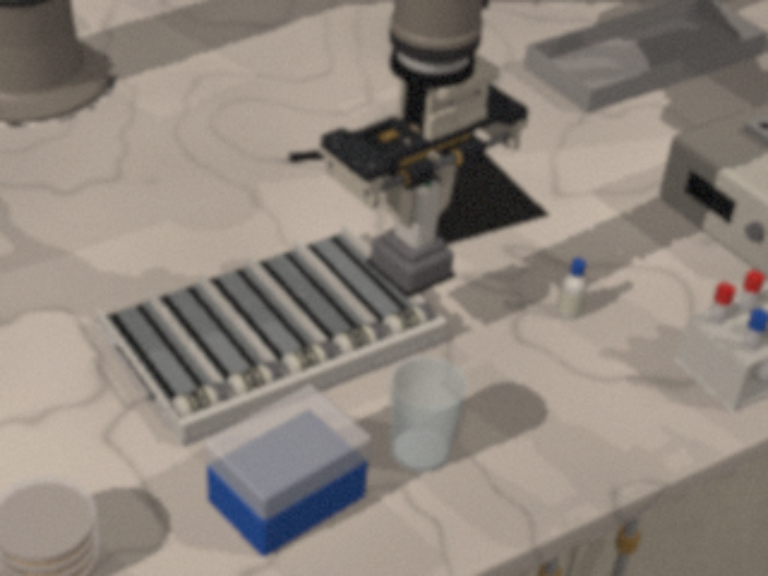

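The scene view shows the reader upright over lane 1 at (410,250), with the vials home. The hood is centred within about 2 mm of vial 1. I'll hold it there, then step to each vial in turn.

>>> drive_tool(increments="0 0 0 0.003 -0.002 0 1;0 0 0 0.003 -0.002 0 1;0 0 0 0.003 -0.002 0 1;0 0 0 0.003 -0.002 0 1;0 0 0 0.003 -0.002 0 1")

```text
time: 32.52
tcp_pos: [0.6679, 0.147, 0.1554]
orientation: [0.999, 0.04, 0.0, 0.0]
wrist_force: [0.1, -0.3, -2.1]
finger_gap: 0.304
grip_force: 30.0
```

>>> drive_tool(increments="0 0 0 0 0 0 1;0 0 0 0 0 0 1;0 0 0 0 0 0 1;0 0 0 0 0 0 1;0 0 0 0 0 0 1")

```text
time: 32.93
tcp_pos: [0.6679, 0.1469, 0.1553]
orientation: [0.999, 0.04, -0.0, 0.0]
wrist_force: [0.4, -0.1, -2.5]
finger_gap: 0.304
grip_force: 30.0
```

>>> drive_tool(increments="0 0 0 0 0 0 1;0 0 0 0 0 0 1;0 0 0 0 0 0 1;0 0 0 0 0 0 1;0 0 0 0 0 0 1")

```text
time: 33.35
tcp_pos: [0.6679, 0.1469, 0.1553]
orientation: [0.999, 0.04, -0.0, 0.0]
wrist_force: [-1.1, 0.6, -2.8]
finger_gap: 0.304
grip_force: 30.0
```

>>> drive_tool(increments="0 0 0 0 0 0 1;0 0 0 0 0 0 1;0 0 0 0 0 0 1;0 0 0 0 0 0 1;0 0 0 0 0 0 1")

```text
time: 33.77
tcp_pos: [0.6679, 0.1469, 0.1553]
orientation: [0.999, 0.04, -0.0, 0.0]
wrist_force: [-0.4, 0.2, -2.0]
finger_gap: 0.303
grip_force: 30.0
```

>>> drive_tool(increments="0 0 0 0 0 0 1;0 0 0 0 0 0 1;0 0 0 0 0 0 1;0 0 0 0 0 0 1;0 0 0 0 0 0 1")

```text
time: 34.18
tcp_pos: [0.6679, 0.1469, 0.1553]
orientation: [0.999, 0.04, -0.0, 0.0]
wrist_force: [0.7, -0.5, -1.9]
finger_gap: 0.303
grip_force: 30.0
```

>>> drive_tool(increments="0 0 0 0 0 0 1;0 0 0 0 0 0 1;0 0 0 0 0 0 1;0 0 0 0 0 0 1;0 0 0 0 0 0 1")

```text
time: 34.6
tcp_pos: [0.6679, 0.1469, 0.1553]
orientation: [0.999, 0.04, 0.0, 0.0]
wrist_force: [-0.0, 0.1, -2.3]
finger_gap: 0.306
grip_force: 30.0
```

>>> drive_tool(increments="0 0 0 0 -0.06 0 1;0 0 0 0.001 -0.12 0 1;0 0 0 0.002 -0.17 0 1;0 0 0 0.002 -0.2 0 1;0 0 0 0.002 -0.2 0 1")

```text
time: 35.02
tcp_pos: [0.6687, 0.0846, 0.1554]
orientation: [0.999, 0.038, -0.0, 0.0]
wrist_force: [-0.1, 0.5, -2.2]
finger_gap: 0.305
grip_force: 30.0
```

>>> drive_tool(increments="0 0 0 0 0 0 1;0 0 0 0 0 0 1;0 0 0 0 0 0 1;0 0 0 0 0 0 1;0 0 0 0 0 0 1")

```text
time: 35.43
tcp_pos: [0.6685, 0.0876, 0.1553]
orientation: [0.999, 0.04, -0.0, -0.0]
wrist_force: [0.4, -0.3, -1.6]
finger_gap: 0.304
grip_force: 30.0
```

>>> drive_tool(increments="0 0 0 0 0 0 1;0 0 0 0 0 0 1;0 0 0 0 0 0 1;0 0 0 0 0 0 1;0 0 0 0 0 0 1")

```text
time: 35.85
tcp_pos: [0.6685, 0.0869, 0.1553]
orientation: [0.999, 0.04, 0.0, 0.0]
wrist_force: [-0.5, -1.0, -2.3]
finger_gap: 0.304
grip_force: 30.0
```

>>> drive_tool(increments="0 0 0 0 0 0 1;0 0 0 0 0 0 1;0 0 0 0 0 0 1;0 0 0 0 0 0 1;0 0 0 0 0 0 1")

```text
time: 36.27
tcp_pos: [0.6685, 0.0869, 0.1554]
orientation: [0.999, 0.04, -0.0, 0.0]
wrist_force: [-0.2, 0.1, -2.0]
finger_gap: 0.303
grip_force: 30.0
```

>>> drive_tool(increments="0 0 0 0 0 0 1;0 0 0 0 0 0 1;0 0 0 0 0 0 1;0 0 0 0 0 0 1;0 0 0 0 0 0 1")

```text
time: 36.68
tcp_pos: [0.6685, 0.0869, 0.1553]
orientation: [0.999, 0.04, 0.0, 0.0]
wrist_force: [0.8, 0.1, -2.6]
finger_gap: 0.305
grip_force: 30.0
```

>>> drive_tool(increments="0 0 0 0 0 0 1;0 0 0 0 0 0 1;0 0 0 0 0 0 1;0 0 0 0 0 0 1;0 0 0 0 0 0 1")

```text
time: 37.1
tcp_pos: [0.6685, 0.0869, 0.1553]
orientation: [0.999, 0.04, -0.0, 0.0]
wrist_force: [-0.5, 0.2, -2.4]
finger_gap: 0.301
grip_force: 30.0
```

```bash
cat > pos.py <<'E'
from h import *
s=st(); t=s["tcp_pos"]; w=ctrl.camera("wrist")
P=cloud(w);x,y,z=P[...,0],P[...,1],P[...,2]
k=(abs(x-t[0])<.05)&(abs(y-t[1])<.05)&(abs(z-t[2]+.035)<.01); print("hood",np.round(P[k].min(0)-t,3),np.round(P[k].max(0)-t,3))
p=ctrl.camera("top"); P=cloud(p);x,y,z=P[...,0],P[...,1],P[...,2]
for i in range(5):
    m=(abs(y-.1467+.06*i)<.028)&(abs(x-.668)<.02)&(z>.03)&(z<.046); q=P[m]
    if len(q)>60: print(i+1,np.round(np.percentile(q,3,0),3),np.round(np.percentile(q,97,0),3),len(q))
m=(abs(x-.505)<.1)&(abs(y+.345)<.1)&(z>.049)&(z<.07);print("paddle bar",rect(P,m),np.round(np.median(P[m],0),3))
E
python3 pos.py
```

```text
t 37.1 tcp [0.6685 0.0869 0.1553] rv [ 9.992e-01  3.970e-02 -0.000e+00  1.000e-04] F [-0.5  0.2 -2.4] gap 0.301 grip 30.0
hood [-0.007 -0.029 -0.045] [ 0.034  0.031 -0.025]
3 [0.658 0.004 0.031] [0.671 0.053 0.04 ] 122
4 [ 0.659 -0.056  0.03 ] [ 0.687 -0.009  0.041] 226
5 [ 0.659 -0.116  0.03 ] [ 0.687 -0.067  0.041] 250
paddle bar (((0.5031397938728333, -0.3375101387500763), (0.09025226533412933, 0.03925703838467598), 0.7213213443756104), 383) [ 0.503 -0.341  0.055]
```

>>> drive_tool(increments="0 0 0 0 -0.06 0 1;0 0 0 0.001 -0.12 0 1;0 0 0 0.002 -0.17 0 1;0 0 0 0.002 -0.198 0 1;0 0 0 0.002 -0.198 0 1")

```text
time: 37.62
tcp_pos: [0.6692, 0.0254, 0.1553]
orientation: [0.999, 0.039, 0.0, 0.0]
wrist_force: [0.5, -0.0, -2.4]
finger_gap: 0.301
grip_force: 30.0
```

>>> drive_tool(increments="0 0 0 0 0 0 1;0 0 0 0 0 0 1;0 0 0 0 0 0 1;0 0 0 0 0 0 1;0 0 0 0 0 0 1")

```text
time: 38.03
tcp_pos: [0.6691, 0.0283, 0.1553]
orientation: [0.999, 0.04, -0.0, -0.0]
wrist_force: [-0.3, 0.6, -2.4]
finger_gap: 0.304
grip_force: 30.0
```

>>> drive_tool(increments="0 0 0 0 0 0 1;0 0 0 0 0 0 1;0 0 0 0 0 0 1;0 0 0 0 0 0 1;0 0 0 0 0 0 1")

```text
time: 38.45
tcp_pos: [0.6691, 0.0275, 0.1553]
orientation: [0.999, 0.04, -0.0, 0.0]
wrist_force: [0.3, -0.9, -2.9]
finger_gap: 0.307
grip_force: 30.0
```

>>> drive_tool(increments="0 0 0 0 0 0 1;0 0 0 0 0 0 1;0 0 0 0 0 0 1;0 0 0 0 0 0 1;0 0 0 0 0 0 1")

```text
time: 38.87
tcp_pos: [0.6691, 0.0275, 0.1553]
orientation: [0.999, 0.04, 0.0, 0.0]
wrist_force: [0.2, -0.1, -2.0]
finger_gap: 0.303
grip_force: 30.0
```

>>> drive_tool(increments="0 0 0 0 0 0 1;0 0 0 0 0 0 1;0 0 0 0 0 0 1;0 0 0 0 0 0 1;0 0 0 0 0 0 1")

```text
time: 39.28
tcp_pos: [0.6691, 0.0275, 0.1553]
orientation: [0.999, 0.04, 0.0, 0.0]
wrist_force: [-0.1, -0.2, -1.8]
finger_gap: 0.307
grip_force: 30.0
```

>>> drive_tool(increments="0 0 0 0 0 0 1;0 0 0 0 0 0 1;0 0 0 0 0 0 1;0 0 0 0 0 0 1;0 0 0 0 0 0 1")

```text
time: 39.7
tcp_pos: [0.6691, 0.0276, 0.1553]
orientation: [0.999, 0.04, -0.0, 0.0]
wrist_force: [0.2, 0.0, -2.8]
finger_gap: 0.303
grip_force: 30.0
```

>>> drive_tool(increments="0 0 0 0 -0.06 0 1;0 0 0 0.001 -0.12 0 1;0 0 0 0.002 -0.17 0 1;0 0 0 0.002 -0.2 0 1;0 0 0 0.002 -0.2 0 1")

```text
time: 40.12
tcp_pos: [0.6697, -0.0348, 0.1553]
orientation: [0.999, 0.038, -0.0, 0.0]
wrist_force: [0.2, -0.1, -2.2]
finger_gap: 0.305
grip_force: 30.0
```

>>> drive_tool(increments="0 0 0 0 0 0 1;0 0 0 0 0 0 1;0 0 0 0 0 0 1;0 0 0 0 0 0 1;0 0 0 0 0 0 1")

```text
time: 40.53
tcp_pos: [0.6697, -0.0317, 0.1554]
orientation: [0.999, 0.04, -0.0, -0.0]
wrist_force: [-0.4, 0.4, -2.9]
finger_gap: 0.301
grip_force: 30.0
```

>>> drive_tool(increments="0 0 0 0 0 0 1;0 0 0 0 0 0 1;0 0 0 0 0 0 1;0 0 0 0 0 0 1;0 0 0 0 0 0 1")

```text
time: 40.95
tcp_pos: [0.6697, -0.0325, 0.1553]
orientation: [0.999, 0.04, 0.0, 0.0]
wrist_force: [0.2, 0.7, -2.7]
finger_gap: 0.301
grip_force: 30.0
```

>>> drive_tool(increments="0 0 0 0 0 0 1;0 0 0 0 0 0 1;0 0 0 0 0 0 1;0 0 0 0 0 0 1;0 0 0 0 0 0 1")

```text
time: 41.37
tcp_pos: [0.6697, -0.0325, 0.1554]
orientation: [0.999, 0.04, 0.0, 0.0]
wrist_force: [0.2, -0.9, -2.1]
finger_gap: 0.302
grip_force: 30.0
```

>>> drive_tool(increments="0 0 0 0 0 0 1;0 0 0 0 0 0 1;0 0 0 0 0 0 1;0 0 0 0 0 0 1;0 0 0 0 0 0 1")

```text
time: 41.78
tcp_pos: [0.6697, -0.0325, 0.1554]
orientation: [0.999, 0.04, 0.0, 0.0]
wrist_force: [-0.3, -0.4, -2.1]
finger_gap: 0.303
grip_force: 30.0
```

>>> drive_tool(increments="0 0 0 0 0 0 1;0 0 0 0 0 0 1;0 0 0 0 0 0 1;0 0 0 0 0 0 1;0 0 0 0 0 0 1")

```text
time: 42.2
tcp_pos: [0.6697, -0.0325, 0.1553]
orientation: [0.999, 0.04, -0.0, 0.0]
wrist_force: [0.5, 0.5, -2.4]
finger_gap: 0.302
grip_force: 30.0
```

>>> drive_tool(increments="0 0 0 0 -0.06 0 1;0 0 0 0.001 -0.12 0 1;0 0 0 0.002 -0.17 0 1;0 0 0 0.002 -0.2 0 1;0 0 0 0.002 -0.2 0 1")

```text
time: 42.62
tcp_pos: [0.6703, -0.0948, 0.1552]
orientation: [0.999, 0.038, 0.0, 0.0]
wrist_force: [0.0, -0.5, -2.5]
finger_gap: 0.303
grip_force: 30.0
```

>>> drive_tool(increments="0 0 0 0 0 0 1;0 0 0 0 0 0 1;0 0 0 0 0 0 1;0 0 0 0 0 0 1;0 0 0 0 0 0 1")

```text
time: 43.03
tcp_pos: [0.6704, -0.0917, 0.1554]
orientation: [0.999, 0.04, 0.0, -0.0]
wrist_force: [-0.1, 0.4, -2.3]
finger_gap: 0.307
grip_force: 30.0
```

>>> drive_tool(increments="0 0 0 0 0 0 1;0 0 0 0 0 0 1;0 0 0 0 0 0 1;0 0 0 0 0 0 1;0 0 0 0 0 0 1")

```text
time: 43.45
tcp_pos: [0.6703, -0.0925, 0.1553]
orientation: [0.999, 0.04, -0.0, 0.0]
wrist_force: [-0.9, -0.7, -1.6]
finger_gap: 0.305
grip_force: 30.0
```

>>> drive_tool(increments="0 0 0 0 0 0 1;0 0 0 0 0 0 1;0 0 0 0 0 0 1;0 0 0 0 0 0 1;0 0 0 0 0 0 1")

```text
time: 43.87
tcp_pos: [0.6703, -0.0925, 0.1553]
orientation: [0.999, 0.04, -0.0, 0.0]
wrist_force: [0.4, -1.0, -2.0]
finger_gap: 0.303
grip_force: 30.0
```

>>> drive_tool(increments="0 0 0 0 0 0 1;0 0 0 0 0 0 1;0 0 0 0 0 0 1;0 0 0 0 0 0 1;0 0 0 0 0 0 1")

```text
time: 44.28
tcp_pos: [0.6703, -0.0924, 0.1553]
orientation: [0.999, 0.04, -0.0, 0.0]
wrist_force: [0.0, 0.7, -2.3]
finger_gap: 0.304
grip_force: 30.0
```

>>> drive_tool(increments="0 0 0 0 0 0 1;0 0 0 0 0 0 1;0 0 0 0 0 0 1;0 0 0 0 0 0 1;0 0 0 0 0 0 1")

```text
time: 44.7
tcp_pos: [0.6703, -0.0925, 0.1553]
orientation: [0.999, 0.04, 0.0, 0.0]
wrist_force: [0.1, -0.0, -3.2]
finger_gap: 0.301
grip_force: 30.0
```

```bash
python3 pos.py
```

```text
t 44.7 tcp [ 0.6703 -0.0925  0.1553] rv [0.9992 0.0397 0.     0.    ] F [ 0.1 -0.  -3.2] gap 0.301 grip 30.0
hood [-0.008 -0.029 -0.045] [ 0.034  0.031 -0.025]
1 [0.658 0.125 0.031] [0.687 0.172 0.041] 239
2 [0.658 0.065 0.03 ] [0.687 0.111 0.041] 234
3 [0.658 0.014 0.03 ] [0.686 0.053 0.041] 194
paddle bar (((0.5038596391677856, -0.33436185121536255), (0.043301474303007126, 0.09149567037820816), 83.4424057006836), 376) [ 0.503 -0.341  0.054]
```

>>> drive_tool(increments="0 0 0 -0.05 0.05 0.02 1;0 0 0 -0.1 0.16 0.04 1;0 0 0 -0.15 0.275 0.04 1;0 0 0 -0.2 0.39 0.04 1;0 0 0 -0.25 0.5 0.04 1")

```text
time: 45.22
tcp_pos: [0.5945, 0.0589, 0.1676]
orientation: [0.999, 0.039, 0.0, -0.0]
wrist_force: [0.3, -0.0, -3.0]
finger_gap: 0.307
grip_force: 30.0
```

>>> drive_tool(increments="0 0 0 -0.05 0.115 0 1;0 0 0 -0.1 0.23 0 1;0 0 0 -0.15 0.345 0 1;0 0 0 -0.2 0.46 0 1;0 0 0 -0.25 0.575 0 1")

```text
time: 45.63
tcp_pos: [0.5194, 0.2316, 0.1677]
orientation: [0.999, 0.04, 0.0, -0.0]
wrist_force: [1.0, 0.1, -2.2]
finger_gap: 0.303
grip_force: 30.0
```

>>> drive_tool(increments="0 0 0 -0.03 0.11 0 1;0 0 0 -0.06 0.22 0 1;0 0 0 -0.09 0.32 0 1;0 0 0 -0.1 0.377 0 1;0 0 0 -0.1 0.377 0 1")

```text
time: 46.05
tcp_pos: [0.489, 0.3469, 0.1675]
orientation: [0.999, 0.042, 0.0, -0.001]
wrist_force: [0.1, -0.6, -1.5]
finger_gap: 0.304
grip_force: 30.0
```

>>> drive_tool(increments="0 0 0 0 0 -0.03 1;0 0 0 0 0 -0.12 1;0 0 0 0 0 -0.2 1;0 0 0 0 0 -0.27 1;0 0 0 0 0 -0.29 1")

```text
time: 46.47
tcp_pos: [0.4888, 0.3405, 0.0763]
orientation: [0.999, 0.039, -0.003, 0.002]
wrist_force: [-1.0, -0.3, -4.0]
finger_gap: 0.302
grip_force: 30.0
```

>>> drive_tool(increments="0 0 0 0 0 -0.01 1;0 0 0 0 0 -0.015 1;0 0 0 0 0 -0.02 1;0 0 0 0 0 -0.025 1;0 0 0 0 0 -0.025 1")

```text
time: 46.88
tcp_pos: [0.4908, 0.3433, 0.0736]
orientation: [0.999, 0.04, 0.001, -0.0]
wrist_force: [-0.1, 1.4, -2.4]
finger_gap: 0.303
grip_force: 30.0
```

```bash
python3 - <<'E'
from h import *
st(); w=ctrl.camera("wrist"); P=cloud(w); g=w["image"].max(-1); x,y,z=P[...,0],P[...,1],P[...,2]
m=(g<45)&(z<.008)&(abs(x-.5)<.12)&(abs(y-.34)<.12); print(rect(P,m),np.round(P[m].min(0),3),np.round(P[m].max(0),3))
E
```

```text
t 46.88 tcp [0.4908 0.3433 0.0736] rv [ 9.992e-01  3.970e-02  7.000e-04 -3.000e-04] F [-0.1  1.4 -2.4] gap 0.303 grip 30.0
(((0.5101812481880188, 0.34596216678619385), (0.13746950030326843, 0.11362617462873459), 85.19332885742188), 29980) [0.459 0.273 0.   ] [0.572 0.419 0.006]
```

>>> drive_tool(increments="0 0 0 0 0 -0.004 1;0 0 0 0 0 -0.008 1;0 0 0 0 0 -0.011 1;0 0 0 0 0 -0.011 1;0 0 0 0 0 -0.011 1")

```text
time: 47.35
tcp_pos: [0.4904, 0.3433, 0.0699]
orientation: [0.999, 0.04, 0.0, -0.0]
wrist_force: [-1.0, -0.3, 0.6]
finger_gap: 0.299
grip_force: 30.0
```

>>> drive_tool(increments="0 0 0 0 0 0 0.4;0 0 0 0 0 0 0;0 0 0 0 0 0 -1;0 0 0 0 0 0 -1;0 0 0 0 0 0 -1")

```text
time: 47.77
tcp_pos: [0.4904, 0.3431, 0.0695]
orientation: [0.999, 0.04, 0.0, 0.0]
wrist_force: [0.7, -0.2, -1.3]
finger_gap: 0.542
grip_force: 0.0
```

>>> drive_tool(increments="0 0 0 0 0 0 -1;0 0 0 0 0 0 -1;0 0 0 0 0 0 -1;0 0 0 0 0 0 -1;0 0 0 0 0 0 -1")

```text
time: 48.18
tcp_pos: [0.4903, 0.3431, 0.0695]
orientation: [0.999, 0.04, 0.0, 0.0]
wrist_force: [-0.2, 0.1, -0.7]
finger_gap: 0.907
grip_force: 0.0
```

>>> drive_tool(increments="0 0 0 0 0 0.05 -1;0 0 0 0 0 0.15 -1;0 0 0 0 0 0.28 -1;0 0 0 0 0 0.4 -1;0 0 0 0 0 0.53 -1")

```text
time: 48.6
tcp_pos: [0.4898, 0.3429, 0.2298]
orientation: [0.999, 0.04, -0.001, 0.0]
wrist_force: [0.7, 1.3, 0.1]
finger_gap: 1.0
grip_force: 0.0
```

>>> drive_tool(increments="0 0 0 -0.05 -0.1 0 -1;0 0 0 -0.1 -0.2 0 -1;0 0 0 -0.15 -0.3 0 -1;0 0 0 -0.2 -0.4 0 -1;0 0 0 -0.2 -0.4 0 -1")

```text
time: 49.02
tcp_pos: [0.4274, 0.2193, 0.2286]
orientation: [0.999, 0.039, -0.001, 0.001]
wrist_force: [1.0, 1.1, 0.1]
finger_gap: 1.0
grip_force: 0.0
```

```bash
sed -i 's/pics\/w12/pics\/w20/' rd.py; python3 rd.py; python3 - <<'E'
from h import *
c=ctrl.camera("scene"); cv2.imwrite("pics/s4.png",c["image"])
E
```

```text
t 49.02 tcp [0.4274 0.2193 0.2286] rv [ 0.9992  0.0388 -0.0012  0.0011] F [1.  1.1 0.1] gap 1.0 grip 0.0
w 0.02 (((0.49040430784225464, 0.3424448072910309), (0.06458483636379242, 0.05748114734888077), 4.257342338562012), 2073) [0.4953 0.3228 0.0358]
w 0.04 (((0.4904307723045349, 0.3417505621910095), (0.04735596477985382, 0.041782889515161514), 5.1987786293029785), 1251) [0.4944 0.3286 0.0464]
w 0.105 (((0.4903678894042969, 0.34232527017593384), (0.035634785890579224, 0.027404244989156723), 3.4882073402404785), 2251) [0.4908 0.34   0.1144]
reader_grip 0.95 [162. 131.] [0.4893 0.3435 0.088 ] [0.4904 0.3332 0.1142]
reader_window 0.69 [197. 130.] [0.4894 0.3437 0.003 ] [0.4909 0.3293 0.0496]
reader_window 0.25 [166. 129.] [0.4884 0.3731 0.003 ] [0.4923 0.3311 0.1122]
t 0.02 (((0.5061298608779907, 0.33243197202682495), (0.0790347084403038, 0.0412888303399086), 54.921302795410156), 172) [0.5102 0.3196 0.0344]
t 0.04 (((0.509692907333374, 0.33699852228164673), (0.05750765651464462, 0.028526488691568375), 61.0896110534668), 98) [0.505  0.3286 0.0449]
t 0.105 (((0.4958515167236328, 0.34286603331565857), (0.02150699310004711, 0.027626264840364456), 10.625247955322266), 88) [0.4983 0.3448 0.1137]
reader_grip 0.87 [148. 274.] [0.4904 0.3401 0.088 ] [0.484  0.1816 0.5676]
reader_window 0.85 [161. 274.] [0.4907 0.3365 0.003 ] [0.4902 0.3233 0.0465]
reader_window 0.56 [292. 199.] [0.6736 0.0306 0.003 ] [0.6682 0.0286 0.0369]
rubber_mat 0.67 [161. 271.] [0.499 0.339 0.   ] [0.4981 0.3249 0.0459]
paddle bar (((0.5031836032867432, -0.34339195489883423), (0.09027097374200821, 0.04134359955787659), 0.6351206302642822), 381) [ 0.503 -0.341  0.054]
```

View pics/s4.png

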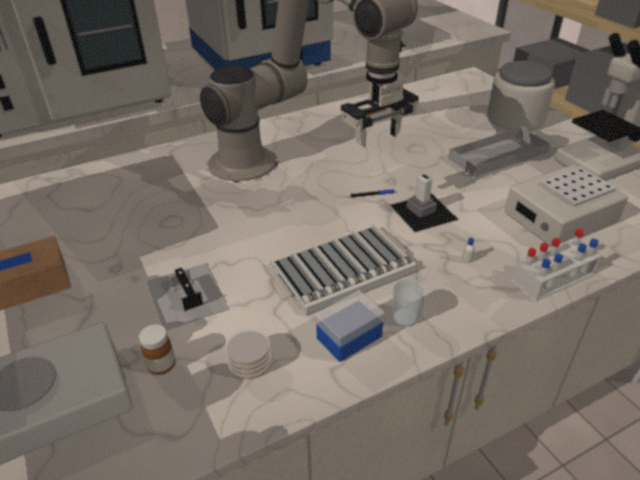

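The final view shows the reader upright on the mat (423,195), the paddle on its plate (187,288), the vials along the stop, and the bystanders where they started. The arm is clear, so I'm handing in.

```bash
python3 -c "
from workcell import ctrl
print(ctrl.sign_off())"
```

```text
the job is handed in; nothing more can be done
None
```

I handed the job in after about 49 s of robot time: all five vials were rolled into their pockets, each was read from left to right, and the paddle and reader were put back on the plate and mat; the sign-off returned no verdict.

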